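# Pack the camera recorder's disk cartridges for the courier

## Robot

A 6-joint arm with a two-finger parallel gripper is mounted at the origin on the work surface; the furniture and walls round the work are solid. World frame = base frame: x ahead of the robot, y to its left, z up, the work surface at z = 0. Lengths are in mm, angles in rad, forces in N, time in s.
With the tool pointing down it reaches from about 250 to 800 mm from the base axis. Payload 3.9 kg.
Tool frame: the origin (TCP) lies between the finger pads; the fingertips stand 17 mm ahead of it and the grasp point (between the pads) lies 2 mm behind it; z points along the fingers, y is the line along which they close (so a half turn about z gives the same grasp; the last joint's range is limited). The gripper opens to 85 mm and grips with 20 to 120 N. Pads are 22 mm wide; open, the fingers measure 114 mm over their backs; the gripper's body (76 mm by 85 mm) begins 54 mm behind the grasp point. The pads swing forward as they close: fully open they stand 13 mm farther back than shut.
Start: joints at [0, 0.26, -0.138, 1.173, 0, 1.571], TCP at [524.991, -0, 248.304] pointing down, gripper open.
Joint ranges: [-2.78, 2.78], [-0.83, 1.72], [-1.28, 1.37], [-1.9, 2.12], [-1.57, 1.48], [-3.14, 3.14]. Speed limits (rad/s): [2.57, 2.57, 3.14, 3.14, 3.14, 3.14].

## Interface

Orientations are given as a rotation vector (axis times angle).
In Python, from cell import manip gives the robot as it stands.
- The arm moves only by the tool apply_moves, never from a script. Its arguments are lists of equal length, an entry for each row: "xyz": the shift along the tool's x, y, z in cm, a list of three; "delta_rot": the turn, a rotation vector about the tool's x, y, z in rad, a list of three. In form: {"xyz": [[x, y, z], ...], "delta_rot": [[rx, ry, rz], ...]}. A call has 1 to 8 rows; each row is the pose to reach, as a shift and turn from the pose commanded when the call began, along the tool's axes at that moment; what a row does not reach only later rows make up. A row lasts 1/12 s, in which the tool goes at most 41.7 mm and 7.16 degrees, less where a joint would pass 70% of its speed; a pose out of reach is approached as far as the arm can. A call with a gripper value outside its range is refused whole. "hand" is the closure, from 0 (fully open) to 1 (shut), set as the call begins (left out, the last holds). The fingers move at their own pace and stop on an object; "newtons" is the grip in N (left out, the last holds). Time passes only in rows, so rows that repeat a pose let the fingers close. It gives the time, the measured TCP pose, the force, the opening and the grip force at its end, in the units of the state.
- manip.get_obs(): the state, without advancing time (a new reading comes with each control period).
- manip.read_camera(name): name is "scene" or "side" or "wrist"; returns a dict with "pixels" (480x640x3 uint8, red, green, blue), "camera_matrix" (3x3 intrinsics, pixels), "R" (3x3) and "t" (3): a world point X has camera coordinates R X + t. Camera axes: x right, y down, z forward; pixel columns grow to the right and rows downward; lengths in mm; the calibration is good to about 2 mm. A picture is of the moment at which its call begins. There is no depth.
- manip.close_job(): hands the job in; it is judged then, once.
Trained networks look in a picture, given as the dict that the camera call returned (one of the last four; its "shot" number tells which), for a name from the list of things; names that differ only in an ending like _2 or _b are one class to them, and where a whole thing is asked for, a point or a joint stands for the part that bears it (a point fixed in the world has none). Each returns a list of dicts, best first, with "conf" (0 to 1); they miss things now and then, are a little off and sometimes report something else, mostly with a low value. They report only what shows in the picture. A call takes as long as a camera call. They do not tell look-alikes from the thing itself.
- manip.find_in(picture, query): "rect" ([centre column, centre row, width, height] as shares, 0 to 1, of the picture: columns of its width, rows of its height, round what is visible of it).
- manip.cut_out(picture, query): "region" (480x640 bool, what is visible of it) and "rect" ([centre column, centre row, width, height] as shares, 0 to 1, of the picture: columns of its width, rows of its height, round what is visible of it).
The state is a dict: "clock": time; "q": joint angles; "joint_velocities": joint speeds; "joint_efforts": joint torques, N m; "ee_pos": TCP position; "tool_rot": TCP orientation; "ft_force": force on the tool from outside, world axes, zero at the start; "torque": the same for the moment, N m; "width": opening from 0.0 (shut) to 1.0 (fully open); "finger_force": force on a finger pad.
Only numpy, scipy, OpenCV 4.12 (cv2) and the standard library are available. Lean on these libraries where they do the work, as an engineer would, in place of code of your own. Each camera call takes 0.05 s, during which the arm holds its last target. There are 200 camera calls.

## Task

Pack the camera recorder's disk cartridges for the courier: stand every cartridge from the stand upright in the bay of the transit tray, crosswise like files, and push the yellow sliding stop up until the row is snug against the end wall; press the orange PIN token fully home, face up, in its foam cutout. Once all that is packed, start the tray's tamper logger by twisting the red knob clockwise to its stop and letting it spring back. Do not knock a cartridge over, and leave the other things on the desk where they are.

Things in the scene. Friction and masses are not known exactly. Their poses are not given: they have to be found in the camera images.
- tray: Grey transit tray, 246 (x) x 280 (y) x 52 mm, fixed to the desk; origin at the centre of its underside, x to its back (away from the robot), y along the row, z up. Back half: the cartridge bay, 125 mm wide in x (centre line at x = +54 mm) and 264 mm long in y, floor 8 mm above the desk, walls with rails 52 mm. Front half, 42 mm high: dark foam insert with blue cutout floor (right, -y) and grey logger with the red knob (left, +y).
- bay_wall (a point): Point on the bay floor at the foot of the fixed end wall (the right-hand, -y end of the bay), on the bay's centre line; axes as the tray's. The cartridges go on its +y side; their row grows along tray +y from here.
- stop_face (a point): Foot of the face of the yellow sliding stop that touches the cartridges, on the bay's centre line; axes as the tray's. The pusher plate is 6 mm thick, its top 68 mm above the desk. Behind it (+y) is a foot and, with a 30 mm gap, the grip fin.
- stop_grip (a point): Middle of the grippable top part of the stop's upright yellow fin: 10 mm thick in tray y, 40 mm wide in tray x, its top 100 mm above the desk; this point is 86 mm above the desk. Free for a finger on both sides.
- end_stop (a joint): Position of the sliding stop, m, 0 = fully back (bay 205 mm long between wall and stop) to 0.170 = farthest towards the wall (-y of the tray). Bay length = 0.205 - value. It slides with about 2 N of friction and stays where it is left; it may start in the middle of the bay.
- stand: Dark steel cartridge stand, 128 (x) x 220 (y) x 35 mm, fixed; origin at the centre of its underside. Four slots along x, at stand y = -81, -27, 27, 81 mm, so that 30 mm are free between cartridges, slot floor 10 mm above the desk, fins 35 mm above the desk, 27 mm apart. Two to four slots are filled.
- token: Orange PIN token, a block 80 (x) x 32 (y) x 20 mm (z) with rounded edges and a black keypad on top (+z); 0.06 kg; origin at the centre of its underside. Lies face up on the desk; it may go into the cutout either way round.
- token_seat (a point): Centre of the foam cutout's floor, 26 mm above the desk; foam top 42 mm, so the seated token stands 4 mm proud. Token long side along tray y; cutout 36 mm wide in x, edges bevelled. Foam lips at its y ends squeeze the token: it stops about 5 mm too high until pressed down, by up to about 15 N. Mid each long side a finger notch 30 mm wide (y), 27 mm deep (x), down to 14 mm above the desk.
- start_knob (a joint): Angle of the red knob, rad, 0 = rest to 1.2 = its stop, clockwise from above; a spring (up to about 0.08 N m) turns it back when it is let go.
- knob_grip (a point): On the axis of the red knob, 70 mm above the desk, 10 mm below the top of its bar. The bar is 42 mm long, 11 mm thick and 29 mm tall (from 51 to 80 mm above the desk) on a disc of 32 mm diameter; the point's x runs along the bar and turns with it; at rest the bar lies along tray x.
- cart_a: Removable disk cartridge with a blue marking, dark grey, 116 (x) x 24 (y) x 86 mm (z), about 0.17 kg, standing on its long edge in a slot of the stand (or absent); origin at the centre of its underside. It goes into the bay standing the same way up, x along tray x, either way round, in any order.
- cart_b: Removable disk cartridge with a green marking, dark grey, 116 (x) x 24 (y) x 86 mm (z), about 0.17 kg, standing on its long edge in a slot of the stand (or absent); origin at the centre of its underside. It goes into the bay standing the same way up, x along tray x, either way round, in any order.
- cart_c: Removable disk cartridge with an orange marking, dark grey, 116 (x) x 24 (y) x 86 mm (z), about 0.17 kg, standing on its long edge in a slot of the stand (or absent); origin at the centre of its underside. It goes into the bay standing the same way up, x along tray x, either way round, in any order.
- cart_d: Removable disk cartridge with a white marking, dark grey, 116 (x) x 24 (y) x 86 mm (z), about 0.17 kg, standing on its long edge in a slot of the stand (or absent); origin at the centre of its underside. It goes into the bay standing the same way up, x along tray x, either way round, in any order.
- tape_measure: Yellow and black tape measure, 34 x 83 x 67 mm, a bystander not to be shifted; origin at the centre of its underside.
- padlock_gold: Gold padlock lying on its face, 72 x 45 x 21 mm, a bystander not to be shifted; origin at the centre of its underside.
- rubber_stamp: Wooden rubber stamp, 26 x 54 x 67 mm, a bystander not to be shifted; origin at the centre of its underside.
- pen_lime: Lime green pen, 138 mm long, a bystander not to be shifted; origin at the centre of its underside.
- key_c07: Red key tag with a key, 138 x 34 x 4 mm, a bystander not to be shifted; origin at the centre of its underside.
Not all that is in view belongs to the job. What is shaped like the cart_a but pink or purple is not meant.

How it is judged:
By the outcome, as a careful person would: the job done as asked, in the order asked, and still so for the second after the job is handed in, with the robot touching nothing.
Of cart_a, cart_b, cart_c, cart_d only 2 to 4 are there at a start; the rules pass over those that are not, and their reading is None.
At some moment in a run one of token may be knocked a few centimetres aside while the robot is not near it.
It also fails if it takes over 210 s, if anything falls off the work surface, if the arm or the gripper's body presses on something with over 40 N, if the wrist force passes 120 N, or if a joint passes its speed limit or range.

## Working session

There is one attempt and no reset: what is moved stays moved. The work goes in short steps, Python scripts to look and compute and a tool call to move; the robot and the scene stay as the last step left them, time stands still between calls to the robot, and variables do not carry over. Pictures are saved under pics/ and viewed, at most 15 in all, crops included, and the job is handed in when it is done.

Besides the shell and the picture viewer there is one more tool, called by a JSON object that holds its "op" and its "data". apply_moves: Moves the arm, as the interface text tells. Its arguments: {"type":"object","properties":{"xyz":{"type":"array"},"delta_rot":{"type":"array"},"hand":{"type":"number"},"newtons":{"type":"number"}},"required":["xyz","delta_rot"]}

```bash
mkdir -p pics; ls; python3 - <<'E'
from cell import manip
import cv2
o=manip.get_obs();print(o)
for n in("scene","side"):
    p=manip.read_camera(n);cv2.imwrite(f"pics/{n}0.png",p["pixels"][:,:,::-1])
    print(n,p["camera_matrix"].tolist(),p["R"].tolist(),p["t"].tolist())
    for q in["tray","stand","token","token_seat","start_knob","end_stop","cart_a","stop_grip","knob_grip"]:
        try:print(q,[(round(d["conf"],2),[round(d["rect"][0]*640),round(d["rect"][1]*480),round(d["rect"][2]*640),round(d["rect"][3]*480)]) for d in manip.find_in(p,q)][:6])
        except Exception as e:print(q,e)
print(manip.get_obs()["clock"])
E
```

```text
pics
{'clock': 0.0, 'q': array([ 1.41318507e-05,  2.60656883e-01, -1.39350395e-01,  1.17268858e+00,
       -4.95398256e-06,  1.57075770e+00]), 'joint_velocities': array([-0.00106351, -0.00188309, -0.00169048, -0.00111638, -0.00195845,
       -0.00102684]), 'joint_efforts': array([-3.22425103e-04, -4.05677426e+01,  2.53926122e+01,  1.89446745e-02,
       -4.02533055e-05,  2.61086342e-05]), 'ee_pos': array([5.24366706e+02, 5.90723371e-03, 2.47486153e+02]), 'tool_rot': array([-2.22043508e+00, -2.22055224e+00,  2.11442777e-03]), 'ft_force': array([ 0.68750742,  0.17523825, -0.38199556]), 'torque': array([ 0.04124577, -0.00166621,  0.00746034]), 'finger_force': 0.0, 'width': 1.0028130113441869}
scene [[543.8045459691408, 0.0, 323.3875020532685], [0.0, 543.8045459691408, 238.66821342971565], [0.0, 0.0, 1.0]] [[-0.29838107740499353, 0.9544066023875315, 0.00876184716392526], [0.5672495120803903, 0.18471002810677356, -0.8025647615995571], [-0.7675915083501085, -0.23449998472469813, -0.5965006567246359]] [22.1935229184522, -271.07451949154915, 2134.825554095164]
tray [(0.76, [256, 251, 120, 74
[... 572 characters left out ...]
, [-0.21321650292655348, -0.5410523925028842, -0.8135115435239233], [0.283423354805845, 0.7625993908239289, -0.5814751680558445]] [-431.2445445357425, 225.64349119182293, 1388.3527438712747]
tray [(0.87, [376, 288, 138, 101]), (0.6, [334, 262, 18, 18])]
stand [(0.81, [329, 224, 76, 39])]
token [(0.72, [315, 197, 41, 31]), (0.7, [278, 243, 32, 11])]
token_seat [(0.64, [374, 289, 132, 101])]
start_knob [(0.58, [336, 260, 21, 15]), (0.37, [281, 241, 29, 11])]
end_stop [(0.82, [393, 273, 56, 41])]
cart_a [(0.91, [214, 174, 28, 39]), (0.85, [308, 197, 27, 24]), (0.83, [332, 211, 41, 35]), (0.77, [229, 217, 35, 38])]
stop_grip [(0.83, [393, 274, 55, 39])]
knob_grip [(0.64, [334, 260, 17, 12])]
1.0
```

```bash
python3 - <<'E'
import cv2
a=cv2.imread("pics/scene0.png")[150:375,180:530];cv2.imwrite("pics/scene0c.png",cv2.resize(a,(800,514),interpolation=cv2.INTER_CUBIC))
a=cv2.imread("pics/side0.png")[130:370,170:490];cv2.imwrite("pics/side0c.png",cv2.resize(a,(800,600),interpolation=cv2.INTER_CUBIC))
E
```

```text
(no output)
```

View pics/scene0c.png

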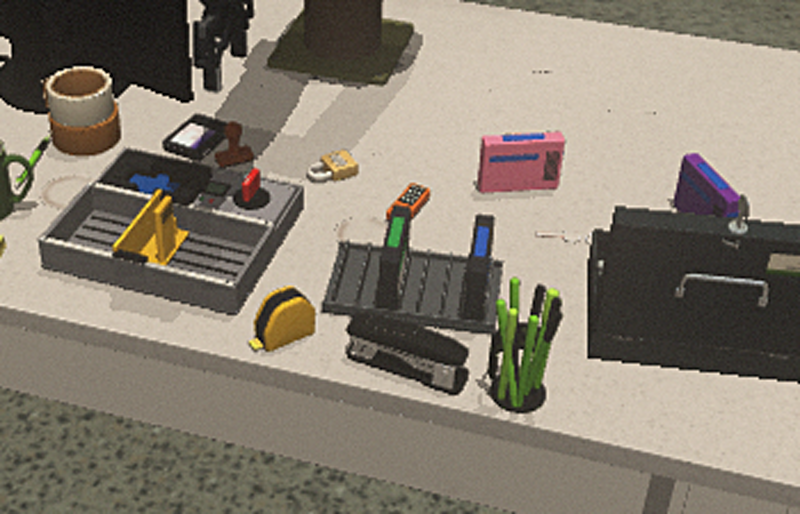

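View pics/side0c.png

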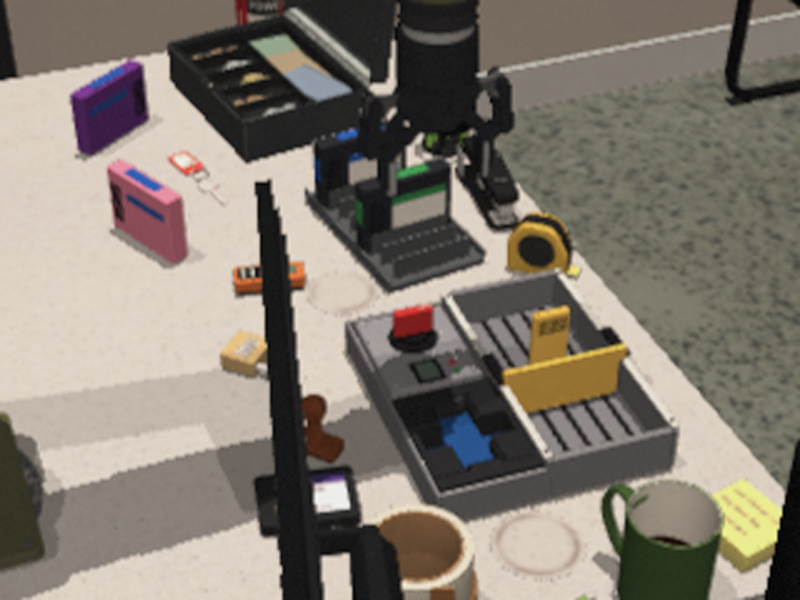

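```bash
cat > h.py <<'E'
import numpy as np,json
from scipy.spatial.transform import Rotation as Rn
def ray(p,u,v,z):
    K,R,t=p["camera_matrix"],p["R"],p["t"]
    K,R,t=map(np.array,(K,R,t))
    d=R.T@np.linalg.solve(K,[u,v,1]);c=-R.T@t
    return c+d*(z-c[2])/d[2]
def proj(p,X):
    K,R,t=map(np.array,(p["camera_matrix"],p["R"],p["t"]))
    x=K@(R@np.array(X,float)+t);return x[:2]/x[2]
def delta(o,pos,Rt):
    """cm shift in tool axes and rotvec from pose o to world pos/Rt"""
    R0=Rn.from_rotvec(o["tool_rot"]).as_matrix()
    return (R0.T@(np.array(pos)-o["ee_pos"])/10).round(2), Rn.from_matrix(R0.T@Rt).as_rotvec().round(3)
def down(yaw):
    """tool pointing down, tool y axis (closing line) at world angle yaw"""
    y=np.array([np.cos(yaw),np.sin(yaw),0]);z=np.array([0,0,-1.]);x=np.cross(y,z)
    return np.c_[x,y,z]
E
python3 - <<'E'
from h import *
from cell import manip
o=manip.get_obs();print(Rn.from_rotvec(o["tool_rot"]).as_matrix().round(2).tolist())
S={n:manip.read_camera(n) for n in("side","scene","wrist")}
w=S["wrist"];R0=Rn.from_rotvec(o["tool_rot"]).as_matrix()
R=np.array(w["R"]);c=-R.T@np.array(w["t"]);print("wrist cam in tool",(R0.T@(c-o["ee_pos"])).round(1).tolist(),(R@R0).round(3).tolist(),w["camera_matrix"][0][0])
sd=lambda u,v,z:ray(S["side"],170+u*.4,130+v*.4,z).round(0)[:2].tolist()
sc=lambda u,v,z:ray(S["scene"],180+u*.4375,150+v*.4375,z).round(0)[:2].tolist()
for n,a in dict(tFL=(348,325,42),tBL=(562,276,52),tBR=(676,430,52),tFR=(440,503,42),stL=(308,195,20),stFR=(395,283,5),stBR=(484,252,5),knob=(413,312,80),fin=(550,308,100),token=(268,268,20),greenA=(362,180,86),greenB=(448,165,86),seat=(468,437,26)).items():print("side",n,sd(*a))
for n,a in dict(tBL=(237,300,42),tBR=(42,240,52),tFL=(302,188,42),tFR=(125,150,42),knob=(252,170,80),fin=(165,192,100),token=(408,190,20),greenN=(400,210,86),greenF=(395,255,86),blueN=(485,217,86),blueF=(481,260,86),stNL=(345,243,30),stFL=(325,310,5),stFR=(497,328,5),seat=(150,182,26)).items():print("scene",n,sc(*a))
E
```

```text
[[0.0, 1.0, 0.0], [1.0, -0.0, -0.0], [-0.0, 0.0, -1.0]]
wrist cam in tool [84.1, 0.2, -126.7] [[-0.002, 1.0, 0.001], [-0.947, -0.001, -0.322], [-0.322, -0.001, 0.947]] 408.1477058046022
side tFL [457.0, 63.0]
side tBL [698.0, 47.0]
side tBR [686.0, -214.0]
side tFR [445.0, -213.0]
side stL [509.0, 349.0]
side stFR [549.0, 161.0]
side stBR [667.0, 180.0]
side knob [510.0, 12.0]
side fin [629.0, -56.0]
side token [418.0, 221.0]
side greenA [546.0, 258.0]
side greenB [651.0, 252.0]
side seat [512.0, -126.0]
scene tBL [722.0, 85.0]
scene tBR [700.0, -193.0]
scene tFL [473.0, 87.0]
scene tFR [464.0, -186.0]
scene knob [504.0, 26.0]
scene fin [613.0, -55.0]
scene token [402.0, 222.0]
scene greenN [537.0, 242.0]
scene greenF [629.0, 260.0]
scene blueN [518.0, 350.0]
scene blueF [606.0, 363.0]
scene stNL [558.0, 175.0]
scene stFL [666.0, 181.0]
scene stFR [632.0, 396.0]
scene seat [505.0, -130.0]
```

{"op": "apply_moves", "data": {"xyz": [[30,2,-8],[30,2,-8],[30,2,-8],[30,2,-8],[30,2,-8],[30,2,-8],[30,2,-8],[30,2,-8]], "delta_rot": [[0,0,0],[0,0,0],[0,0,0],[0,0,0],[0,0,0],[0,0,0],[0,0,0],[0,0,0]]}}

```text
clock: 1.82
ee_pos: [545.1, 304.9, 329.2]
tool_rot: [-2.217, -2.225, -0.005]
ft_force: [0.7, -0.7, 0.3]
width: 0.999
finger_force: 0.0
```

{"op": "apply_moves", "data": {"xyz": [[0,0,0],[0,0,0],[0,0,0],[0,0,0]], "delta_rot": [[0,0,0],[0,0,0],[0,0,0],[0,0,0]]}}

```text
clock: 2.15
ee_pos: [544.8, 298.6, 328.0]
tool_rot: [-2.223, -2.22, 0.002]
ft_force: [-0.2, -1.2, -0.5]
width: 0.999
finger_force: 0.0
```

```bash
cat >> h.py <<'E'
from cell import manip
import cv2,pickle
def shot(tag,n="wrist"):
    o=manip.get_obs();p=manip.read_camera(n);p={k:(np.array(v) if k!="shot" else v) for k,v in p.items()}
    cv2.imwrite(f"pics/{tag}.png",p["pixels"][:,:,::-1]);pickle.dump((o,p),open(f"{tag}.pkl","wb"));return o,p
def load(tag): return pickle.load(open(f"{tag}.pkl","rb"))
E
python3 - <<'E'
from h import *
o,p=shot("w_stand");print(o["clock"],o["ee_pos"],o["tool_rot"])
E
```

```text
2.15 [544.78547999 298.56385761 327.98348034] [-2.22304975e+00 -2.21983048e+00  2.02474920e-03]
```

View pics/w_stand.png

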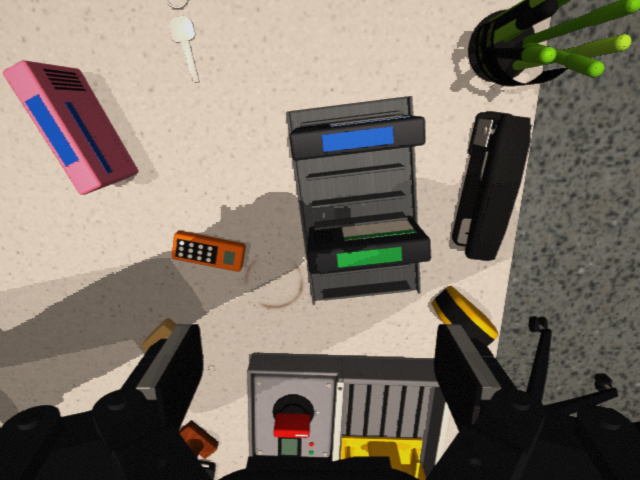

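{"op": "apply_moves", "data": {"xyz": [[-32,5,0],[-32,5,0],[-32,5,0],[-32,5,0],[-32,5,0],[-32,5,0],[-32,5,0],[-32,5,0]], "delta_rot": [[0,0,0],[0,0,0],[0,0,0],[0,0,0],[0,0,0],[0,0,0],[0,0,0],[0,0,0]]}}

```text
clock: 2.87
ee_pos: [594.2, -24.4, 328.5]
tool_rot: [2.225, 2.217, -0.001]
ft_force: [0.2, 0.8, -0.8]
width: 1.004
finger_force: 0.0
```

{"op": "apply_moves", "data": {"xyz": [[0,0,0],[0,0,0],[0,0,0],[0,0,0]], "delta_rot": [[0,0,0],[0,0,0],[0,0,0],[0,0,0]]}}

```text
clock: 3.2
ee_pos: [594.5, -19.5, 328.4]
tool_rot: [-2.221, -2.222, -0.0]
ft_force: [-0.6, 0.4, 0.0]
width: 1.0
finger_force: 0.0
```

```bash
python3 - <<'E'
from h import *
o,p=shot("w_tray");print(o["clock"],o["ee_pos"],o["tool_rot"])
E
```

```text
3.2 [594.52134022 -19.5156352  328.4111052 ] [-2.22077818e+00 -2.22155512e+00 -1.91745233e-04]
```

View pics/w_tray.png

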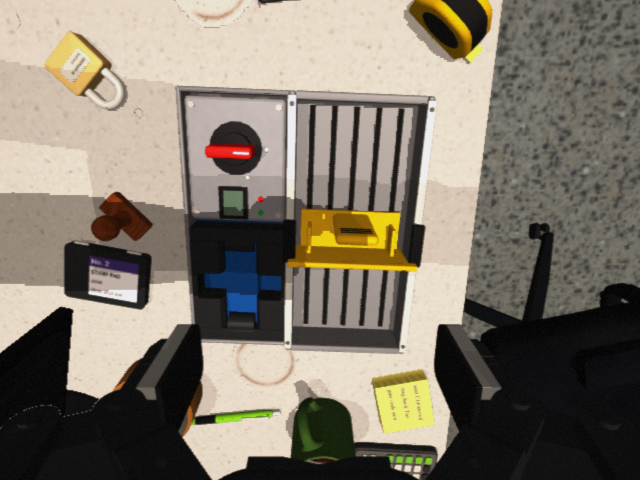

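```bash
python3 - <<'E'
from h import *
from scipy.optimize import least_squares
def fit(p,obj,px,x0):
    def T(v,P): c,s=np.cos(v[2]),np.sin(v[2]);P=np.array(P,float);return [v[0]+c*P[0]-s*P[1],v[1]+s*P[0]+c*P[1],P[2]]
    r=least_squares(lambda v:np.concatenate([proj(p,T(v,P))-q for P,q in zip(obj,px)]),x0,x_scale=[100,100,.3])
    return r.x,r.fun.reshape(-1,2)
o,p=load("w_tray")
v,r=fit(p,[(-123,140,42),(123,140,52),(123,-140,52),(-123,-140,42)],[(178,87),(436,97),(405,352),(190,344)],[580,-70,0]);print("tray",v.round(3),r.round(1).tolist())
c,s=np.cos(v[2]),np.sin(v[2])
def loc(u,w,z):
    X=ray(p,u,w,z);d=X[:2]-v[:2];return X.round(1).tolist(),[round(c*d[0]+s*d[1],1),round(-s*d[0]+c*d[1],1)]
print("knob",loc(206,152,80),loc(253,153,80));print("seat",loc(241,278,26))
print("plate",loc(288,266,68),loc(415,271,68));print("fin top",loc(356,222,100))
o,p=load("w_stand")
v,r=fit(p,[(-64,110,35),(64,110,35),(64,-110,35),(-64,-110,35)],[(288,112),(412,97),(421,293),(313,303)],[590,277,.1]);print("stand",v.round(3),r.round(1).tolist())
c,s=np.cos(v[2]),np.sin(v[2])
print("blue top edges",loc(291,157,86),loc(424,144,86),loc(291,133,86))
print("green",loc(310,272,86),loc(431,260,86))
print("token",loc(208,251,20),loc(175,246,20),loc(243,258,20))
# token mask via network
q=manip.cut_out(manip.read_camera("wrist"),"token");print(len(q))
E
```

```text
tray [ 5.76155e+02 -6.24080e+01 -4.20000e-02] [[-3.0, -1.2], [1.3, -0.3], [-0.4, 3.5], [2.5, -0.8]]
knob ([493.1, 25.2, 80.0], [np.float64(-86.6), np.float64(84.1)]) ([535.5, 24.3, 80.0], [np.float64(-44.3), np.float64(84.9)])
seat ([505.8, -121.7, 26.0], [np.float64(-67.8), np.float64(-62.2)])
plate ([563.3, -90.2, 68.0], [np.float64(-11.7), np.float64(-28.3)]) ([693.2, -95.8, 68.0], [np.float64(118.4), np.float64(-28.5)])
fin top ([628.3, -34.8, 100.0], [np.float64(51.0), np.float64(29.8)])
stand [5.87098e+02 2.77338e+02 1.13000e-01] [[-4.0, -3.1], [3.5, -4.4], [2.2, 4.7], [-1.6, 6.4]]
blue top edges ([520.2, 339.2, 86.0], [np.float64(-59.4), np.float64(69.0)]) ([637.6, 350.1, 86.0], [np.float64(58.4), np.float64(66.6)]) ([520.8, 359.8, 86.0], [np.float64(-56.6), np.float64(89.5)])
green ([536.1, 228.6, 86.0], [np.float64(-56.2), np.float64(-42.7)]) ([653.1, 240.8, 86.0], [np.float64(61.5), np.float64(-43.8)])
token ([419.2, 226.9, 20.0], [np.float64(-172.5), np.float64(-31.1)]) ([382.6, 233.0, 20.0], [np.float64(-208.2), np.float64(-20.9)]) ([458.3, 218.4, 20.0], [np.float64(-134.6), np.float64(-44.0)])
1
```

```bash
python3 - <<'E'
from h import *
o,p=load("w_stand")
for n,a,b,th in(("blue",(291,158),(425,145),24),("green",(310,273),(431,261),24)):
    A,B=ray(p,*a,96)[:2],ray(p,*b,96)[:2];d=(B-A)/np.linalg.norm(B-A);nn=np.array([-d[1],d[0]])
    print(n,A.round(1),B.round(1),"len",np.linalg.norm(B-A).round(1),"yaw",np.arctan2(d[1],d[0]).round(3),"centre",((A+B)/2+nn*12).round(1))
im=p["pixels"][95:310,270:450,::-1];cv2.imwrite("pics/standc.png",cv2.resize(im,None,fx=2.7,fy=2.7,interpolation=cv2.INTER_CUBIC))
o=manip.get_obs();print(o["q"].round(3))
E
```

```text
blue [520.9 339.5] [636.  350.2] len 115.6 yaw 0.092 centre [577.3 356.8]
green [536.3 231.7] [650.3 243.6] len 114.6 yaw 0.104 centre [592.  249.6]
[-0.032  0.369  0.227  1.429  0.     1.537]
```

View pics/standc.png

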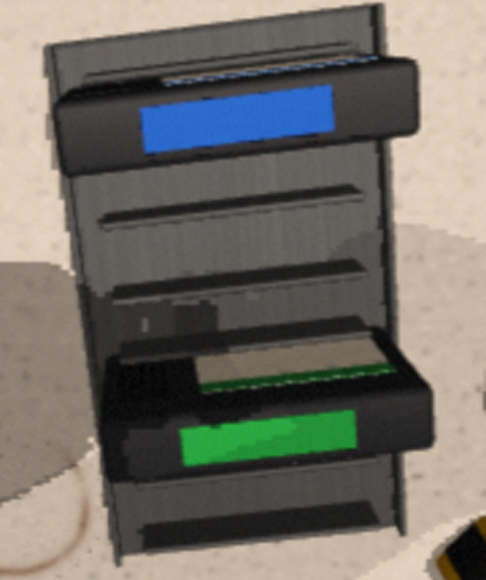

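{"op": "apply_moves", "data": {"xyz": [[0,0,0],[0,0,0],[0,0,0]], "delta_rot": [[0,0,0.3],[0,0,0.3],[0,0,0.3]]}}

```text
clock: 3.6
ee_pos: [594.9, -18.9, 328.4]
tool_rot: [2.531, 1.86, 0.0]
ft_force: [-0.4, 0.2, 1.0]
width: 1.003
finger_force: 0.0
```

```bash
python3 -c "
from h import *
o=manip.get_obs();print(o['q'].round(3),o['ee_pos'])"
```

```text
[-0.032  0.369  0.227  1.429 -0.     1.842] [594.94199151 -18.86380253 328.36468185]
```

```bash
python3 - <<'E'
from h import *
o=manip.get_obs();print(delta(o,[592,250,180],down(np.pi/2+.1)))
E
```

```text
(array([25.57, -8.31, 14.84]), array([ 0.   ,  0.   , -1.974]))
```

{"op": "apply_moves", "data": {"xyz": [[25.6,-8.3,14.8],[25.6,-8.3,14.8],[25.6,-8.3,14.8],[25.6,-8.3,14.8],[25.6,-8.3,14.8],[25.6,-8.3,14.8],[25.6,-8.3,14.8],[25.6,-8.3,14.8]], "delta_rot": [[0,0,-1],[0,0,-1],[0,0,-1],[0,0,-1],[0,0,-1],[0,0,-1],[0,0,-1],[0,0,-1]]}}

```text
clock: 4.27
ee_pos: [588.9, 254.4, 177.0]
tool_rot: [-1.306, -2.853, 0.002]
ft_force: [0.6, -0.9, -0.1]
width: 1.0
finger_force: 0.0
```

{"op": "apply_moves", "data": {"xyz": [[0,0,0],[0,0,0],[0,0,0],[0,0,0],[0,0,0],[0,0,0],[0,0,0],[0,0,0]], "delta_rot": [[0,0,-1],[0,0,-1],[0,0,-1],[0,0,-1],[0,0,-1],[0,0,-1],[0,0,-1],[0,0,-1]]}}

```text
clock: 4.93
ee_pos: [590.8, 250.2, 180.3]
tool_rot: [0.215, -3.134, -0.0]
ft_force: [0.6, 0.8, -0.5]
width: 0.998
finger_force: 0.0
```

{"op": "apply_moves", "data": {"xyz": [[0,0,0],[0,0,0],[0,0,0]], "delta_rot": [[0,0,0],[0,0,0],[0,0,0]]}}

```text
clock: 5.18
ee_pos: [591.1, 249.7, 180.3]
tool_rot: [0.2, -3.135, -0.0]
ft_force: [0.2, 0.1, 0.2]
width: 1.002
finger_force: 0.0
```

```bash
python3 - <<'E'
from h import *
o,p=shot("w_green");print(delta(o,[592,250,84],down(np.pi/2+.1)))
for d in manip.find_in(manip.read_camera("wrist"),"cart_b"):print(d)
E
```

```text
(array([-0.1 ,  0.02,  9.63]), array([ 0.   , -0.   ,  0.028]))
{'rect': [0.7775, 0.5185, 0.1691, 0.4417], 'conf': 0.87}
{'rect': [0.4901, 0.5158, 0.0761, 0.4408], 'conf': 0.65}
```

View pics/w_green.png

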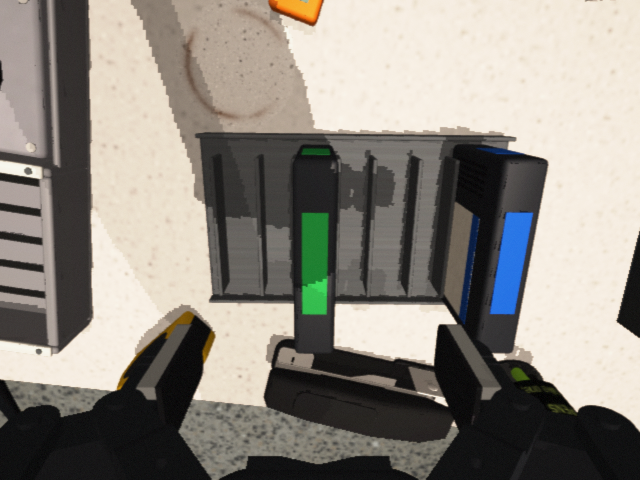

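```bash
python3 - <<'E'
from h import *
o,p=load("w_green")
g=[ray(p,u,v,96)[:2] for u,v in((296,158),(336,158),(298,352),(333,352))]
n,f=(g[0]+g[1])/2,(g[2]+g[3])/2;d=f-n
print(n,f,np.linalg.norm(d),np.linalg.norm(g[0]-g[1]),np.linalg.norm(g[2]-g[3]),np.arctan2(d[1],d[0]),(n+f)/2)
y=np.arctan2(d[1],d[0]);c=(n+f)/2
b=[ray(p,u,v,96)[:2] for u,v in((503,160),(546,160),(480,350),(515,350))];print((b[0]+b[1])/2,(b[2]+b[3])/2,sum(b)/4)
print(delta(o,[*c,84],down(np.pi/2+y)))
E
```

```text
[534.03383322 242.28698891] [647.75332716 256.15909164] 114.56246564966828 20.37245574826545 20.979716596771773 0.1213855480645866 [590.89358019 249.22304028]
[521.69075875 347.91095436] [632.69987406 364.00427322] [577.19531641 355.95761379]
(array([ 0.02, -0.04,  9.63]), array([ 0.   , -0.   ,  0.006]))
```

{"op": "apply_moves", "data": {"xyz": [[0,0,3.5],[0,0,6.5],[0,0,8.6],[0,0,9.6],[0,0,9.6],[0,0,9.6]], "delta_rot": [[0,0,0],[0,0,0],[0,0,0],[0,0,0],[0,0,0],[0,0,0]], "hand": 0.35}}

```text
clock: 5.83
ee_pos: [591.5, 249.1, 84.5]
tool_rot: [0.202, -3.135, 0.0]
ft_force: [1.0, 0.3, 0.8]
width: 0.651
finger_force: 0.0
```

{"op": "apply_moves", "data": {"xyz": [[0,0,0],[0,0,0],[0,0,0],[0,0,0],[0,0,0],[0,0,0],[0,0,0],[0,0,0]], "delta_rot": [[0,0,0],[0,0,0],[0,0,0],[0,0,0],[0,0,0],[0,0,0],[0,0,0],[0,0,0]], "hand": 1, "newtons": 50}}

```text
clock: 6.5
ee_pos: [592.8, 249.3, 86.3]
tool_rot: [-0.202, 3.131, 0.001]
ft_force: [0.6, -1.1, 6.4]
width: 0.271
finger_force: 49.6
```

{"op": "apply_moves", "data": {"xyz": [[0,0,-2],[0,0,-5],[0,0,-9],[0,0,-12],[0,0,-12],[0,0,-12]], "delta_rot": [[0,0,0],[0,0,0],[0,0,0],[0,0,0],[0,0,0],[0,0,0]]}}

```text
clock: 7.0
ee_pos: [592.8, 249.8, 206.9]
tool_rot: [-0.203, 3.13, 0.003]
ft_force: [0.1, -0.1, -1.1]
width: 0.27
finger_force: 49.2
```

```bash
cat >> h.py <<'E'
TR=np.array([576.2,-62.4]);TY=-0.042
def tr(x,y):
    c,s=np.cos(TY),np.sin(TY);return TR+[c*x-s*y,s*x+c*y]
E
python3 - <<'E'
from h import *
o=manip.get_obs();print(o["width"],o["finger_force"],o["ee_pos"],tr(54,-132),tr(54,-117))
print(delta(o,[*tr(54,-117),200],down(np.pi/2+TY)))
E
```

```text
0.27022208534470676 49.19961154460907 [592.75689837 249.83225509 206.92120183] [ 624.61000879 -196.55092638] [ 625.23982359 -181.56415444]
(array([  2.34, -43.2 ,   0.6 ]), array([0.002, 0.005, 0.171]))
```

{"op": "apply_moves", "data": {"xyz": [[1,-20,0],[2.3,-32,0.6],[2.3,-43.2,0.6],[2.3,-43.2,0.6],[2.3,-43.2,0.6],[2.3,-43.2,0.6],[2.3,-43.2,0.6],[2.3,-43.2,0.6]], "delta_rot": [[0,0,0.05],[0,0,0.17],[0,0,0.17],[0,0,0.17],[0,0,0.17],[0,0,0.17],[0,0,0.17],[0,0,0.17]]}}

```text
clock: 7.67
ee_pos: [614.8, -84.9, 197.5]
tool_rot: [-0.064, -3.137, -0.001]
ft_force: [0.8, 0.1, -1.3]
width: 0.273
finger_force: 49.4
```

```bash
python3 - <<'E'
from h import *
o=manip.get_obs();print(delta(o,[*tr(54,-117),130],down(np.pi/2+TY)),o["ee_pos"])
E
```

```text
(array([-1.46, -9.62,  6.74]), array([ 0.001, -0.004,  0.001])) [614.82109515 -84.93432623 197.52452698]
```

{"op": "apply_moves", "data": {"xyz": [[-0.7,-4,0],[-1.4,-8,0],[-1.4,-9.7,0],[-1.4,-9.7,3],[-1.4,-9.7,4.5],[-1.4,-9.7,4.5],[-1.4,-9.7,4.5]], "delta_rot": [[0,0,0],[0,0,0],[0,0,0],[0,0,0],[0,0,0],[0,0,0],[0,0,0]]}}

```text
clock: 8.25
ee_pos: [624.4, -180.2, 152.1]
tool_rot: [-0.064, -3.135, -0.003]
ft_force: [0.8, 0.3, -1.1]
width: 0.274
finger_force: 49.5
```

```bash
python3 - <<'E'
from h import *
o,p=shot("w_place1");print(o["ee_pos"],delta(o,[*tr(54,-117),84],down(np.pi/2+TY)))
# project bay rails predicted
for P in((-8.5,-132,52),(116.5,-132,52),(-8.5,-28.4,52),(54,-132,8),(123,-140,52)):print(P,proj(p,[*tr(*P[:2]),P[2]]).round(1))
E
```

```text
[ 624.40215582 -180.19233746  152.09094411] (array([-0.13, -0.14,  6.81]), array([ 0.002, -0.006,  0.001]))
(-8.5, -132, 52) [286.  148.4]
(116.5, -132, 52) [291. 348.]
(-8.5, -28.4, 52) [476.4 148.2]
(54, -132, 8) [293.  234.6]
(123, -140, 52) [278.9 356.7]
```

View pics/w_place1.png

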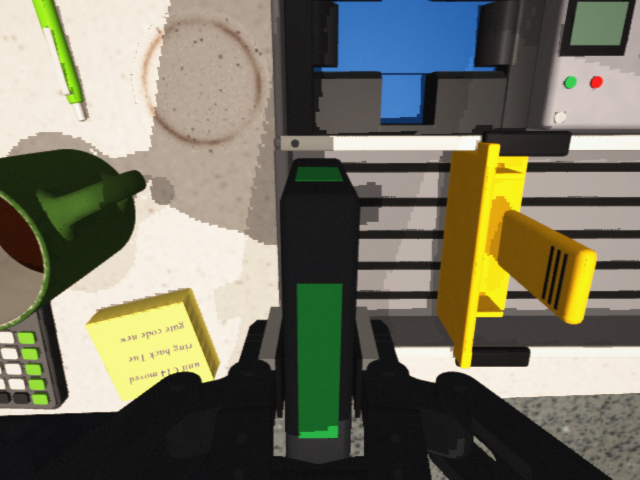

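```bash
python3 - <<'E'
from h import *
o,p=load("w_place1")
c,s=np.cos(TY),np.sin(TY)
for u,v,z in((283,196,162),(357,196,162),(320,188,162),(320,460,162),(320,159,78)):
    X=ray(p,u,v,z);d=X[:2]-TR;print((c*d[0]+s*d[1]).round(1),(-s*d[0]+c*d[1]).round(1))
E
```

```text
-4.8 -124.9
-4.8 -103.3
-7.2 -114.1
93.5 -114.0
-5.8 -113.7
```

{"op": "apply_moves", "data": {"xyz": [[-0.15,-0.2,1],[-0.15,-0.2,2.5],[-0.15,-0.2,4],[-0.15,-0.2,5.5],[-0.15,-0.2,6.3],[-0.15,-0.2,6.6],[-0.15,-0.2,6.8],[-0.15,-0.2,6.8]], "delta_rot": [[0,-0.006,0],[0,-0.006,0],[0,-0.006,0],[0,-0.006,0],[0,-0.006,0],[0,-0.006,0],[0,-0.006,0],[0,-0.006,0]]}}

```text
clock: 8.97
ee_pos: [628.5, -182.7, 87.4]
tool_rot: [0.063, 3.134, -0.001]
ft_force: [0.0, -0.4, -2.0]
width: 0.269
finger_force: 49.6
```

{"op": "apply_moves", "data": {"xyz": [[0,0,0],[0,0,0],[0,0,0]], "delta_rot": [[0,0,0],[0,0,0],[0,0,0]]}}

```text
clock: 9.22
ee_pos: [628.5, -183.0, 87.6]
tool_rot: [0.064, 3.133, -0.001]
ft_force: [1.1, -0.4, -1.7]
width: 0.273
finger_force: 49.6
```

```bash
python3 - <<'E'
from h import *
o=manip.get_obs();print(o["ee_pos"],o["ft_force"],delta(o,[*tr(54,-117),83],down(np.pi/2+TY)))
E
```

```text
[ 628.46393236 -182.96299392   87.62070781] [ 1.09948857 -0.42725575 -1.74399329] (array([0.33, 0.13, 0.46]), array([-0.   ,  0.007,  0.001]))
```

{"op": "apply_moves", "data": {"xyz": [[0.2,0,0.1],[0.2,0,0.3],[0.2,0,0.5],[0.2,0,0.5],[0.2,0,0.5]], "delta_rot": [[0,0,0],[0,0,0],[0,0,0],[0,0,0],[0,0,0]]}}

```text
clock: 9.63
ee_pos: [626.1, -182.9, 84.2]
tool_rot: [0.064, 3.133, -0.001]
ft_force: [-3.4, -0.8, 11.2]
width: 0.272
finger_force: 51.0
```

Contact with floor. Release with a small opening and rise.

{"op": "apply_moves", "data": {"xyz": [[0,0,-0.1],[0,0,-0.1],[0,0,-0.1],[0,0,-0.1],[0,0,-0.1]], "delta_rot": [[0,0,0],[0,0,0],[0,0,0],[0,0,0],[0,0,0]], "hand": 0.5}}

```text
clock: 10.05
ee_pos: [625.8, -182.7, 82.4]
tool_rot: [0.064, 3.135, 0.0]
ft_force: [-0.1, 0.3, -1.3]
width: 0.502
finger_force: 0.0
```

{"op": "apply_moves", "data": {"xyz": [[0,0,-1.5],[0,0,-4],[0,0,-8],[0,0,-11],[0,0,-11],[0,0,-11]], "delta_rot": [[0,0,0],[0,0,0],[0,0,0],[0,0,0],[0,0,0],[0,0,0]]}}

```text
clock: 10.55
ee_pos: [627.0, -183.2, 195.2]
tool_rot: [0.064, 3.13, -0.002]
ft_force: [0.7, 0.3, -0.2]
width: 0.502
finger_force: 0.0
```

```bash
python3 - <<'E'
from h import *
o,p=shot("w_rel1");print(o["ee_pos"],o["width"],delta(o,[577.2,356.0,200],down(np.pi/2+.121)))
E
```

```text
[ 626.958924   -183.17362145  195.22736263] 0.5020783161742431 (array([ 7.16, 53.67, -0.63]), array([-0.002,  0.011, -0.162]))
```

View pics/w_rel1.png

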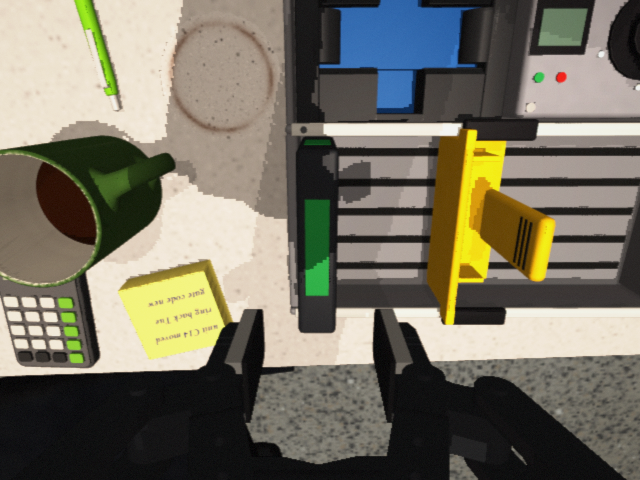

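{"op": "apply_moves", "data": {"xyz": [[0,4,-0.6],[1,8,-0.6],[7.2,53.7,-0.6],[7.2,53.7,-0.6],[7.2,53.7,-0.6],[7.2,53.7,-0.6],[7.2,53.7,-0.6],[7.2,53.7,-0.6]], "delta_rot": [[0,0,-0.05],[0,0,-0.1],[0,0,-0.16],[0,0,-0.16],[0,0.01,-0.16],[0,0.01,-0.16],[0,0.01,-0.16],[0,0.01,-0.16]], "hand": 0.35}}

```text
clock: 11.27
ee_pos: [593.2, 148.1, 196.2]
tool_rot: [0.187, -3.128, 0.002]
ft_force: [0.8, -0.4, 0.2]
width: 0.654
finger_force: 0.0
```

```bash
python3 - <<'E'
from h import *
o=manip.get_obs();print(o["ee_pos"],delta(o,[577.2,356.0,190],down(np.pi/2+.121)))
E
```

```text
[593.20427214 148.14571623 196.1937596 ] (array([-0.89, 20.83,  0.6 ]), array([-0.001, -0.008, -0.002]))
```

{"op": "apply_moves", "data": {"xyz": [[-0.9,20.8,0.6],[-0.9,20.8,0.6],[-0.9,20.8,0.6],[-0.9,20.8,0.6],[-0.9,20.8,0.6],[-0.9,20.8,0.6],[-0.9,20.8,0.6],[-0.9,20.8,0.6]], "delta_rot": [[0,0,0],[0,0,0],[0,0,0],[0,0,0],[0,0,0],[0,0,0],[0,0,0],[0,0,0]]}}

```text
clock: 11.93
ee_pos: [578.1, 353.6, 190.3]
tool_rot: [0.188, -3.129, 0.004]
ft_force: [0.8, -0.9, -0.6]
width: 0.65
finger_force: 0.0
```

```bash
python3 - <<'E'
from h import *
o,p=shot("w_blue");im=p["pixels"].astype(int);m=(im[:,:,2]>150)&(im[:,:,0]<100)
m=m.astype(np.uint8);n,l,st,ce=cv2.connectedComponentsWithStats(m);i=1+np.argmax(st[1:,4])
ys,xs=np.where(l==i);print(st[i],ce[i]);r=cv2.minAreaRect(np.c_[xs,ys].astype(np.float32));print(r)
bx=cv2.boxPoints(r);W=np.array([ray(p,u,v,96)[:2] for u,v in bx]);print(W.round(1).tolist(),W.mean(0))
d=max((W[1]-W[0],W[2]-W[1]),key=np.linalg.norm);print(np.arctan2(d[1],d[0]),np.linalg.norm(d));print(o["ee_pos"],delta(o,[*W.mean(0),85],down(np.pi/2+.121)))
# same on green for label offset
o,p=load("w_green");im=p["pixels"].astype(int);m=((im[:,:,1]>90)&(im[:,:,0]<80)&(im[:,:,2]<100))[200:330,280:350];ys,xs=np.where(m);W=ray(p,280+(xs.min()+xs.max())/2,200+(ys.min()+ys.max())/2,96);print("green label",W)
E
```

```text
[309 265  24  42 826] [321.19854722 288.54358354]
((320.5, 285.5), (41.0, 23.0), 90.0)
[[582.9, 349.5], [581.3, 362.7], [607.5, 366.1], [609.1, 352.4]] [595.18903904 357.67354969]
0.12874234465851436 26.427110931788437
[578.12733694 353.56491757 190.2663703 ] (array([-1.82,  0.23, 10.51]), array([-0.002, -0.007, -0.001]))
green label [591.34312158 248.59182441  96.        ]
```

{"op": "apply_moves", "data": {"xyz": [[0,0.2,3.5],[0,0.2,7],[0,0.2,9.5],[0,0.2,10.4],[0,0.2,10.4],[0,0.2,10.4]], "delta_rot": [[0,-0.007,0],[0,-0.007,0],[0,-0.007,0],[0,-0.007,0],[0,-0.007,0],[0,-0.007,0]]}}

```text
clock: 12.48
ee_pos: [579.0, 354.9, 88.9]
tool_rot: [-0.184, 3.133, -0.0]
ft_force: [-0.4, 0.8, -0.1]
width: 0.646
finger_force: 0.0
```

{"op": "apply_moves", "data": {"xyz": [[0,0,0],[0,0,0],[0,0,0],[0,0,0],[0,0,0],[0,0,0],[0,0,0],[0,0,0]], "delta_rot": [[0,0,0],[0,0,0],[0,0,0],[0,0,0],[0,0,0],[0,0,0],[0,0,0],[0,0,0]], "hand": 1}}

```text
clock: 13.15
ee_pos: [580.1, 356.3, 90.8]
tool_rot: [-0.186, 3.129, 0.001]
ft_force: [0.5, -2.0, 6.3]
width: 0.272
finger_force: 50.2
```

{"op": "apply_moves", "data": {"xyz": [[0,0,-2],[0,0,-5],[0,0,-9],[0,0,-12],[0,0,-12],[0,0,-12]], "delta_rot": [[0,0,0],[0,0,0],[0,0,0],[0,0,0],[0,0,0],[0,0,0]]}}

```text
clock: 13.65
ee_pos: [579.5, 357.1, 211.3]
tool_rot: [-0.187, 3.128, 0.005]
ft_force: [0.2, -0.4, -2.6]
width: 0.274
finger_force: 49.6
```

```bash
python3 - <<'E'
from h import *
o=manip.get_obs();print(o["ee_pos"],o["width"],delta(o,[*tr(54,-71),205],down(np.pi/2+TY)))
E
```

```text
[579.46778091 357.14431701 211.33858477] 0.2740154773429193 (array([  1.14, -49.49,   0.5 ]), array([0.003, 0.008, 0.161]))
```

{"op": "apply_moves", "data": {"xyz": [[1,-49.5,0],[1,-49.5,0],[1,-49.5,0],[1,-49.5,0],[1,-49.5,0],[1,-49.5,0],[1,-49.5,0],[1,-49.5,0]], "delta_rot": [[0,0,0.02],[0,0,0.05],[0,0,0.1],[0,0,0.16],[0,0,0.16],[0,0,0.16],[0,0,0.16],[0,0,0.16]]}}

```text
clock: 14.32
ee_pos: [609.6, 22.5, 206.4]
tool_rot: [-0.063, -3.14, -0.0]
ft_force: [0.2, 0.3, -1.9]
width: 0.271
finger_force: 49.7
```

```bash
python3 - <<'E'
from h import *
o=manip.get_obs();print(o["ee_pos"],o["width"],delta(o,[*tr(56,-71),205],down(np.pi/2+TY)))
E
```

```text
[609.57103226  22.50138999 206.36114859] 0.27081635134564847 (array([ -2.6 , -15.73,   0.13]), array([ 0.   , -0.001,  0.002]))
```

{"op": "apply_moves", "data": {"xyz": [[-0.7,-4,0],[-1.4,-8,0],[-2,-12,0],[-2.6,-15.4,0],[-2.6,-15.4,1],[-2.6,-15.4,4],[-2.6,-15.4,4],[-2.6,-15.4,4]], "delta_rot": [[0,0,0],[0,0,0],[0,0,0],[0,0,0],[0,0,0],[0,0,0],[0,0,0],[0,0,0]]}}

```text
clock: 14.98
ee_pos: [627.9, -129.8, 165.0]
tool_rot: [-0.064, -3.136, -0.003]
ft_force: [0.7, -0.1, -1.3]
width: 0.267
finger_force: 49.9
```

```bash
python3 - <<'E'
from h import *
o,p=shot("w_place2");print(o["ee_pos"],delta(o,[*tr(56,-68),89],down(np.pi/2+TY)))
E
```

```text
[ 627.91549671 -129.82394573  165.03094187] (array([-0.19, -0.3 ,  7.6 ]), array([ 0.002, -0.005,  0.001]))
```

View pics/w_place2.png

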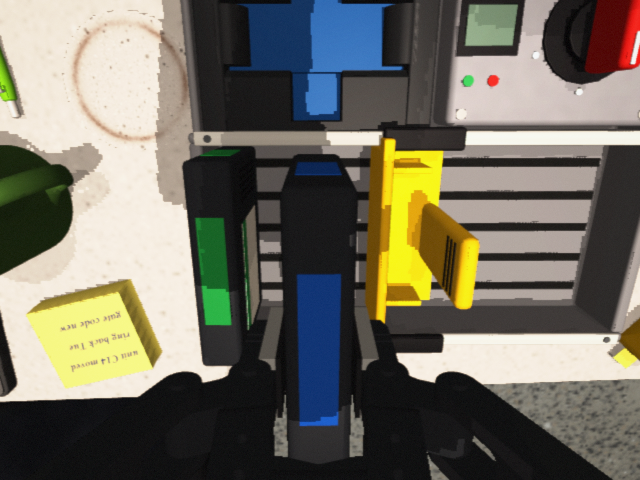

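```bash
python3 - <<'E'
from h import *
o,p=load("w_place2")
c,s=np.cos(TY),np.sin(TY)
for u,v,z in((320,157,84),(320,187,170),(283,190,170),(357,190,170),(368,315,68),(373,150,68),(252,190,94)):
    X=ray(p,u,v,z);d=X[:2]-TR;print((c*d[0]+s*d[1]).round(1),(-s*d[0]+c*d[1]).round(1))
E
```

```text
-4.5 -63.1
-5.1 -63.6
-4.2 -74.8
-4.2 -52.4
92.8 -33.4
-6.4 -34.5
10.3 -96.5
```

{"op": "apply_moves", "data": {"xyz": [[0.1,-0.3,1],[0.1,-0.3,2.5],[0.1,-0.3,4],[0.1,-0.3,5.5],[0.1,-0.3,6.5],[0.1,-0.3,7],[0.1,-0.3,7.3],[0.1,-0.3,7.3]], "delta_rot": [[0,-0.005,0],[0,-0.005,0],[0,-0.005,0],[0,-0.005,0],[0,-0.005,0],[0,-0.005,0],[0,-0.005,0],[0,-0.005,0]]}}

```text
clock: 15.7
ee_pos: [630.2, -133.2, 95.6]
tool_rot: [0.063, 3.133, 0.0]
ft_force: [-0.7, 0.6, -0.7]
width: 0.27
finger_force: 50.1
```

{"op": "apply_moves", "data": {"xyz": [[0,0,0.1],[0,0,0.3],[0,0,0.5],[0,0,0.6],[0,0,0.6]], "delta_rot": [[0,0,0],[0,0,0],[0,0,0],[0,0,0],[0,0,0]]}}

```text
clock: 16.12
ee_pos: [630.0, -133.5, 89.4]
tool_rot: [0.064, 3.133, 0.0]
ft_force: [-0.2, 0.4, -2.9]
width: 0.266
finger_force: 50.1
```

Not yet at contact.

{"op": "apply_moves", "data": {"xyz": [[0.1,0,0.1],[0.1,0,0.2],[0.1,0,0.3],[0.1,0,0.3]], "delta_rot": [[0,0,0],[0,0,0],[0,0,0],[0,0,0]]}}

```text
clock: 16.45
ee_pos: [629.8, -133.7, 88.8]
tool_rot: [0.064, 3.13, -0.0]
ft_force: [-1.8, 0.4, 9.5]
width: 0.271
finger_force: 51.3
```

{"op": "apply_moves", "data": {"xyz": [[0,0,-0.1],[0,0,-0.1],[0,0,-0.1],[0,0,-0.1],[0,0,-0.1]], "delta_rot": [[0,0,0],[0,0,0],[0,0,0],[0,0,0],[0,0,0]], "hand": 0.62}}

```text
clock: 16.87
ee_pos: [629.0, -133.5, 87.1]
tool_rot: [0.064, 3.133, 0.0]
ft_force: [-0.2, -1.5, -0.4]
width: 0.38
finger_force: 0.0
```

{"op": "apply_moves", "data": {"xyz": [[0,0,-1.5],[0,0,-4],[0,0,-8],[0,0,-11],[0,0,-11],[0,0,-11]], "delta_rot": [[0,0,0],[0,0,0],[0,0,0],[0,0,0],[0,0,0],[0,0,0]]}}

```text
clock: 17.37
ee_pos: [629.9, -133.8, 200.0]
tool_rot: [0.064, 3.128, -0.001]
ft_force: [0.2, 0.3, -0.4]
width: 0.378
finger_force: 0.0
```

```bash
python3 - <<'E'
from h import *
o,p=shot("w_rel2");print(o["ee_pos"],o["width"])
c,s=np.cos(TY),np.sin(TY)
print(delta(o,[*tr(54,29.8),180],down(np.pi/2+TY)))
E
```

```text
[ 629.93237417 -133.84472917  199.95960707] 0.37808762702822524
(array([0.28, 9.89, 1.99]), array([-0.001,  0.013,  0.001]))
```

View pics/w_rel2.png

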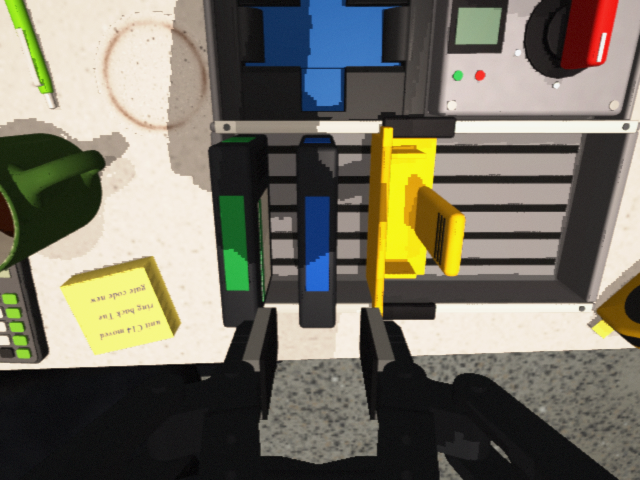

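```bash
python3 - <<'E'
from h import *
o,p=load("w_rel2")
c,s=np.cos(TY),np.sin(TY)
for u,v,z in((452,240,100),(464,240,100),(460,205,100),(458,275,100),(371,308,68),(374,130,68),(335,310,94),(268,140,94)):
    X=ray(p,u,v,z);d=X[:2]-TR;print((u,v),(c*d[0]+s*d[1]).round(1),(-s*d[0]+c*d[1]).round(1))
g=tr(54,11);print(proj(p,[*g,100]))
E
```

```text
(452, 240) 49.3 9.9
(464, 240) 49.3 16.9
(460, 205) 28.4 12.1
(458, 275) 71.6 15.9
(371, 308) 111.1 -30.9
(374, 130) -10.5 -34.3
(335, 310) 98.6 -57.5
(268, 140) -7.0 -95.9
[453.06559573 247.52060327]
```

```bash
python3 - <<'E'
from h import *
o=manip.get_obs()
print(delta(o,[*tr(53,12.5),90],down(np.pi/2+TY)))
E
```

```text
(array([ 0.32,  8.14, 10.79]), array([0.   , 0.009, 0.001]))
```

{"op": "apply_moves", "data": {"xyz": [[0.3,4,1],[0.3,8.1,2],[0.3,8.1,5],[0.3,8.1,8],[0.3,8.1,10],[0.3,8.1,10.8],[0.3,8.1,10.8],[0.3,8.1,10.8]], "delta_rot": [[0,0.009,0],[0,0.009,0],[0,0.009,0],[0,0.009,0],[0,0.009,0],[0,0.009,0],[0,0.009,0],[0,0.009,0]]}}

```text
clock: 18.08
ee_pos: [628.7, -52.6, 88.7]
tool_rot: [-0.064, -3.138, -0.001]
ft_force: [0.8, -0.3, 0.0]
width: 0.38
finger_force: 0.0
```

{"op": "apply_moves", "data": {"xyz": [[0,0,0],[0,0,0],[0,0,0],[0,0,0],[0,0,0],[0,0,0],[0,0,0]], "delta_rot": [[0,0,0],[0,0,0],[0,0,0],[0,0,0],[0,0,0],[0,0,0],[0,0,0]], "hand": 1, "newtons": 30}}

```text
clock: 18.67
ee_pos: [630.7, -52.8, 91.1]
tool_rot: [0.064, 3.139, -0.001]
ft_force: [-0.1, -1.1, 6.5]
width: 0.111
finger_force: 33.0
```

{"op": "apply_moves", "data": {"xyz": [[0,-0.5,0],[0,-1,0],[0,-1.5,0],[0,-2,0],[0,-2.5,0],[0,-3,0],[0,-3.4,0],[0,-3.8,0]], "delta_rot": [[0,0,0],[0,0,0],[0,0,0],[0,0,0],[0,0,0],[0,0,0],[0,0,0],[0,0,0]]}}

```text
clock: 19.33
ee_pos: [629.2, -89.4, 91.1]
tool_rot: [0.063, 3.139, 0.004]
ft_force: [1.0, 3.5, 6.5]
width: 0.108
finger_force: 33.1
```

{"op": "apply_moves", "data": {"xyz": [[0,-0.2,0],[0,-0.4,0],[0,-0.5,0],[0,-0.6,0],[0,-0.7,0],[0,-0.8,0],[0,-0.9,0],[0,-0.9,0]], "delta_rot": [[0,0,0],[0,0,0],[0,0,0],[0,0,0],[0,0,0],[0,0,0],[0,0,0],[0,0,0]]}}

```text
clock: 20.0
ee_pos: [628.9, -98.4, 91.1]
tool_rot: [0.063, 3.138, 0.004]
ft_force: [0.2, 1.6, 6.4]
width: 0.104
finger_force: 33.1
```

{"op": "apply_moves", "data": {"xyz": [[0,-0.1,0],[0,-0.2,0],[0,-0.3,0],[0,-0.4,0],[0,-0.5,0],[0,-0.6,0],[0,-0.6,0],[0,-0.6,0]], "delta_rot": [[0,0,0],[0,0,0],[0,0,0],[0,0,0],[0,0,0],[0,0,0],[0,0,0],[0,0,0]]}}

```text
clock: 20.67
ee_pos: [628.6, -104.4, 91.1]
tool_rot: [0.063, 3.138, 0.003]
ft_force: [0.6, 2.1, 6.4]
width: 0.112
finger_force: 33.1
```

{"op": "apply_moves", "data": {"xyz": [[0,-0.1,0],[0,-0.2,0],[0,-0.3,0],[0,-0.3,0]], "delta_rot": [[0,0,0],[0,0,0],[0,0,0],[0,0,0]]}}

```text
clock: 21.0
ee_pos: [628.5, -107.3, 91.1]
tool_rot: [0.063, 3.138, 0.004]
ft_force: [0.7, 3.4, 7.3]
width: 0.107
finger_force: 33.1
```

{"op": "apply_moves", "data": {"xyz": [[0,-0.1,0],[0,-0.2,0],[0,-0.3,0],[0,-0.3,0]], "delta_rot": [[0,0,0],[0,0,0],[0,0,0],[0,0,0]]}}

```text
clock: 21.33
ee_pos: [628.5, -107.9, 91.1]
tool_rot: [0.061, 3.138, 0.012]
ft_force: [1.2, 9.0, 7.6]
width: 0.109
finger_force: 33.2
```

{"op": "apply_moves", "data": {"xyz": [[0,-0.1,0],[0,-0.2,0],[0,-0.2,0],[0,-0.2,0]], "delta_rot": [[0,0,0],[0,0,0],[0,0,0],[0,0,0]]}}

```text
clock: 21.67
ee_pos: [628.5, -107.9, 91.1]
tool_rot: [0.059, 3.138, 0.017]
ft_force: [1.2, 15.0, 8.0]
width: 0.112
finger_force: 33.7
```

{"op": "apply_moves", "data": {"xyz": [[0,0.4,0],[0,0.4,0],[0,0.4,0],[0,0.4,0],[0,0.4,0]], "delta_rot": [[0,0,0],[0,0,0],[0,0,0],[0,0,0],[0,0,0]], "hand": 0.6}}

```text
clock: 22.08
ee_pos: [626.8, -109.9, 89.2]
tool_rot: [-0.065, -3.139, -0.0]
ft_force: [-1.2, -0.4, 0.5]
width: 0.403
finger_force: 0.0
```

{"op": "apply_moves", "data": {"xyz": [[0,0,-1],[0,0,-3],[0,0,-7],[0,0,-11],[0,0,-11],[0,0,-11]], "delta_rot": [[0,0,0],[0,0,0],[0,0,0],[0,0,0],[0,0,0],[0,0,0]]}}

```text
clock: 22.58
ee_pos: [629.5, -110.2, 203.7]
tool_rot: [0.065, 3.134, -0.001]
ft_force: [0.6, -0.1, -1.1]
width: 0.401
finger_force: 0.0
```

```bash
python3 - <<'E'
from h import *
o,p=shot("w_snug");print(o["ee_pos"],o["width"])
q=manip.read_camera("side")
for d in manip.cut_out(q,"token"):
    ys,xs=np.where(d["region"]);m=q["pixels"][ys,xs].mean(0);print(d["conf"],ray(q,xs.mean(),ys.mean(),12).round(1),m.round(0))
print(delta(o,[420,225,200],down(np.pi/2-.19)))
E
```

```text
[ 629.50805059 -110.19279986  203.6749309 ] 0.4010440633941139
0.6 [396.5 249.7  12. ] [132.  86.  60.]
(array([22.32, 32.63,  0.19]), array([-0.   ,  0.007,  0.149]))
```

View pics/w_snug.png

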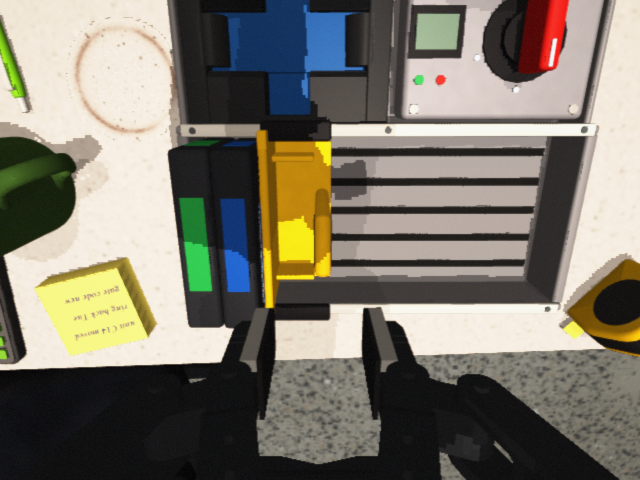

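{"op": "apply_moves", "data": {"xyz": [[22,33,-2],[22,33,-2],[22,33,-2],[22,33,-2],[22,33,-2],[22,33,-2],[22,33,-2],[22,33,-2]], "delta_rot": [[0,0,0.1],[0,0,0.15],[0,0,0.15],[0,0,0.15],[0,0,0.15],[0,0,0.15],[0,0,0.15],[0,0,0.15]]}}

```text
clock: 23.4
ee_pos: [451.4, 175.7, 215.0]
tool_rot: [-0.3, -3.123, 0.002]
ft_force: [0.5, 0.4, 0.5]
width: 0.397
finger_force: 0.0
```

{"op": "apply_moves", "data": {"xyz": [[5,7,0],[5,7,0],[5,7,0],[5,7,0],[5,7,0]], "delta_rot": [[0,0,0],[0,0,0],[0,0,0],[0,0,0],[0,0,0]]}}

```text
clock: 23.82
ee_pos: [417.4, 252.5, 215.4]
tool_rot: [-0.297, -3.125, 0.003]
ft_force: [0.2, 0.4, 0.2]
width: 0.4
finger_force: 0.0
```

```bash
cat >> h.py <<'E'
def tok(tag,z=20):
    o,p=shot(tag);hsv=cv2.cvtColor(p["pixels"],cv2.COLOR_RGB2HSV)
    m=cv2.inRange(hsv,(5,150,90),(16,255,255));m=cv2.morphologyEx(m,cv2.MORPH_CLOSE,np.ones((15,15)))
    n,l,st,ce=cv2.connectedComponentsWithStats(m)
    for i in range(1,n):
        if st[i,4]<300: continue
        ys,xs=np.where(l==i);W=np.array([ray(p,u,v,z)[:2] for u,v in np.c_[xs,ys][::7]]).astype(np.float32)
        (c,s,a)=cv2.minAreaRect(W);b=cv2.boxPoints((c,s,a));d=max((b[1]-b[0],b[2]-b[1]),key=np.linalg.norm);y=np.arctan2(d[1],d[0]);y=(y+np.pi/2)%np.pi-np.pi/2
        print("tok",np.round(c,1),np.round(s,1),"yaw",round(float(y),3),"px",ce[i].round(),st[i])
    return o,p
E
python3 - <<'E'
from h import *
o,p=tok("w_tok1");print(o["ee_pos"],o["tool_rot"])
E
```

```text
tok [417.2 258.6] [31.2 80.4] yaw -0.212 px [325. 219.] [ 306  163   41   97 2179]
[417.38986959 252.50672911 215.38902266] [-0.29739901 -3.12455796  0.00325688]
```

View pics/w_tok1.png

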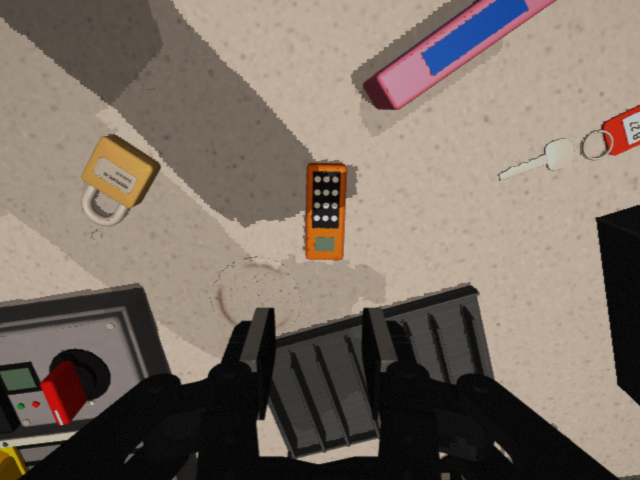

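```bash
python3 - <<'E'
from h import *
o=manip.get_obs()
print(delta(o,[417.2,258.6,21],down(np.pi/2-.212)))
E
```

```text
(array([ 0.15,  0.67, 19.46]), array([-0.002, -0.002,  0.021]))
```

{"op": "apply_moves", "data": {"xyz": [[0.1,0.7,4],[0.1,0.7,8],[0.1,0.7,12],[0.1,0.7,15],[0.1,0.7,17],[0.1,0.7,18],[0.1,0.7,18],[0.1,0.7,18]], "delta_rot": [[0,0,0.02],[0,0,0.02],[0,0,0.02],[0,0,0.02],[0,0,0.02],[0,0,0.02],[0,0,0.02],[0,0,0.02]], "hand": 0.35}}

```text
clock: 24.53
ee_pos: [418.5, 258.4, 35.9]
tool_rot: [-0.335, -3.121, 0.002]
ft_force: [0.0, -0.4, -0.2]
width: 0.65
finger_force: 0.0
```

```bash
python3 - <<'E'
from h import *
o,p=tok("w_tok2");print(o["ee_pos"],delta(o,[417.2,258.6,21],down(np.pi/2-.212)))
E
```

```text
tok [416.5 259. ] [31.3 82.2] yaw -0.214 px [316. 317.] [ 274  222   85  187 7491]
[418.48723528 258.42051057  35.92937228] (array([ 0.13, -0.01,  1.49]), array([-0.002, -0.003, -0.002]))
```

{"op": "apply_moves", "data": {"xyz": [[0.15,0,0.6],[0.15,0,1.1],[0.15,0,1.4],[0.15,0,1.4],[0.15,0,1.4]], "delta_rot": [[0,0,0],[0,0,0],[0,0,0],[0,0,0],[0,0,0]]}}

```text
clock: 25.0
ee_pos: [416.7, 260.5, 22.6]
tool_rot: [-0.33, -3.123, -0.0]
ft_force: [-0.1, 0.6, 0.2]
width: 0.648
finger_force: 0.0
```

{"op": "apply_moves", "data": {"xyz": [[0,0,0],[0,0,0],[0,0,0],[0,0,0],[0,0,0],[0,0,0],[0,0,0]], "delta_rot": [[0,0,0],[0,0,0],[0,0,0],[0,0,0],[0,0,0],[0,0,0],[0,0,0]], "hand": 1, "newtons": 40}}

```text
clock: 25.58
ee_pos: [417.2, 260.8, 23.0]
tool_rot: [-0.33, -3.124, -0.001]
ft_force: [-0.3, -0.3, 4.9]
width: 0.359
finger_force: 41.0
```

{"op": "apply_moves", "data": {"xyz": [[0,0,-2],[0,0,-6],[0,0,-10],[0,0,-13],[0,0,-13]], "delta_rot": [[0,0,0],[0,0,0],[0,0,0],[0,0,0],[0,0,0]]}}

```text
clock: 26.0
ee_pos: [420.5, 262.7, 158.4]
tool_rot: [0.33, 3.117, 0.011]
ft_force: [0.8, 0.7, -0.7]
width: 0.365
finger_force: 40.3
```

```bash
python3 - <<'E'
from h import *
o=manip.get_obs()
print(o["ee_pos"],o["q"].round(2),o["width"]);
for y in(TY,TY+np.pi): print(delta(o,[*tr(-67.8,-62.2),150],down(y)))
o,p=load("w_tray")
hsv=cv2.cvtColor(p["pixels"],cv2.COLOR_RGB2HSV);m=cv2.inRange(hsv,(100,120,60),(125,255,255));m[:,:190]=0;m[:,290:]=0;m[:230]=0;m[345:]=0
ys,xs=np.where(m);c,s=np.cos(TY),np.sin(TY)
W=np.array([ray(p,u,v,26)[:2] for u,v in zip(xs,ys)])-TR;L=np.c_[c*W[:,0]+s*W[:,1],-s*W[:,0]+c*W[:,1]]
print("blue ext",np.percentile(L,[1,99],axis=0).round(1),len(xs))
for k,i in(("w_place1",0),("w_rel1",0),("w_rel2",0)):pass
E
```

```text
[420.50764285 262.67642907 158.39697937] [ 0.56  0.26 -0.38  0.92  0.    0.77] 0.36468914175393885
(array([-16.38, -35.81,   0.67]), array([0.011, 0.   , 1.402]))
(array([-16.38, -35.81,   0.67]), array([-0.   ,  0.012, -1.74 ]))
blue ext [[-107.1 -106.3]
 [ -24.5  -30.8]] 2486
```

{"op": "apply_moves", "data": {"xyz": [[-16.4,-35.8,-1],[-16.4,-35.8,-1],[-16.4,-35.8,-1],[-16.4,-35.8,-1],[-16.4,-35.8,-1],[-16.4,-35.8,-1],[-16.4,-35.8,-1],[-16.4,-35.8,-1]], "delta_rot": [[0,0,1.4],[0,0,1.4],[0,0,1.4],[0,0,1.4],[0,0,1.4],[0,0,1.4],[0,0,1.4],[0,0,1.4]]}}

```text
clock: 26.67
ee_pos: [488.6, -66.8, 159.9]
tool_rot: [-1.795, -2.576, 0.001]
ft_force: [0.6, 0.9, 0.3]
width: 0.361
finger_force: 40.3
```

```bash
python3 - <<'E'
from h import *
o=manip.get_obs()
print(o["ee_pos"],delta(o,[*tr(-67,-30),170],down(TY)))
E
```

```text
[488.64262035 -66.76430249 159.87156772] (array([-2.81,  1.02, -1.02]), array([-0.002, -0.001,  0.396]))
```

```bash
python3 - <<'E'
from h import *
o=manip.get_obs()
print(o["ee_pos"],delta(o,[*tr(-67,-145),165],down(TY)))
E
```

```text
[488.64262035 -66.76430249 159.87156772] (array([-13.42,  -3.41,  -0.53]), array([-0.002, -0.001,  0.396]))
```

{"op": "apply_moves", "data": {"xyz": [[-13.4,-3.4,-0.5],[-13.4,-3.4,-0.5],[-13.4,-3.4,-0.5],[-13.4,-3.4,-0.5],[-13.4,-3.4,-0.5],[-13.4,-3.4,-0.5],[-13.4,-3.4,-0.5]], "delta_rot": [[0,0,0.4],[0,0,0.4],[0,0,0.4],[0,0,0.4],[0,0,0.4],[0,0,0.4],[0,0,0.4]]}}

```text
clock: 27.25
ee_pos: [503.8, -200.9, 164.8]
tool_rot: [-2.261, -2.176, 0.001]
ft_force: [-0.3, 0.6, -1.0]
width: 0.366
finger_force: 40.3
```

```bash
python3 - <<'E'
from h import *
o,p=shot("w_seat");print(o["ee_pos"],o["tool_rot"],delta(o,[*tr(-67,-145),165],down(TY)))
for P in((-67,-62,26),(-67,-68,26)):print(proj(p,[*tr(*P[:2]),P[2]]).round(1))
E
```

```text
[ 503.79824082 -200.92844113  164.8491997 ] [-2.26124585e+00 -2.17577637e+00  1.45195020e-03] (array([-0.36, -0.05, -0.02]), array([-0.003, -0.002,  0.003]))
[318.7 113.9]
[318.7 124. ]
```

View pics/w_seat.png

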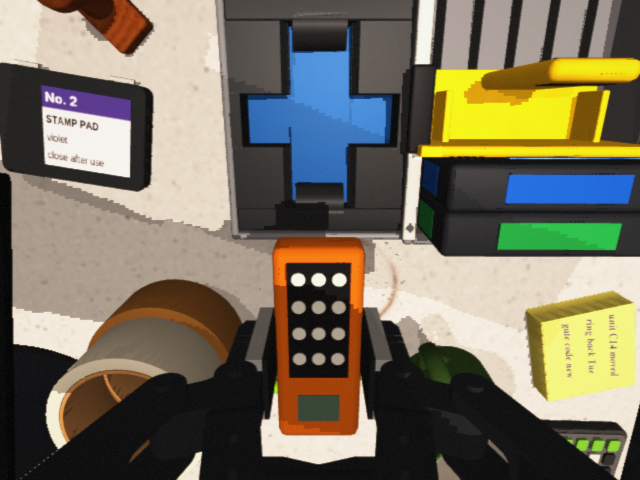

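```bash
python3 - <<'E'
from h import *
o,p=load("w_seat");c,s=np.cos(TY),np.sin(TY)
def L(u,v,z):
    d=ray(p,u,v,z)[:2]-TR;return np.array([c*d[0]+s*d[1],-s*d[0]+c*d[1]]).round(1)
print("notch top z42",L(243,94,42),L(396,146,42),"z14",L(248,94,14),L(392,143,14))
print("cut floor x",L(290,120,26),L(350,120,26),"top",L(288,70,42),L(353,70,42))
print("lips far",L(320,20,42),"near",L(320,212,42),"foam near edge",L(320,237,42),L(320,2,42))
hsv=cv2.cvtColor(p["pixels"],cv2.COLOR_RGB2HSV);m=cv2.inRange(hsv,(5,150,90),(16,255,255));m[:230]=0;m[:,:265]=0;m[:,370:]=0
ys,xs=np.where(m);print(xs.min(),xs.max(),ys.min(),ys.max(),[ (r,np.where(m[r])[0][[0,-1]].tolist()) for r in(260,290,390,420)])
t=L(320,245,162);b=L(320,433,162);print("tok y ends",t,b,L(275,300,162),L(362,300,162));d=o["ee_pos"][:2]-TR;print("tcp",c*d[0]+s*d[1],-s*d[0]+c*d[1])
E
```

```text
notch top z42 [-110.5  -50.9] [-20.8 -79.9] z14 [-112.2  -50.2] [-18.5 -80.5]
cut floor x [-84.9 -65.7] [-47.5 -65.6] top [-84.3 -38.2] [-47.7 -38.1]
lips far [-66.4 -13. ] near [ -66.  -120.5] foam near edge [ -66. -137.] [-66.4  -4.4]
272 364 237 434 [(260, [273, 364]), (290, [274, 362]), (390, [278, 358]), (420, [279, 357])]
tok y ends [ -66.1 -101.6] [ -65.9 -180.6] [ -81.9 -122.1] [ -51.3 -122. ]
tcp -66.52142608808036 -141.44625694783986
```

{"op": "apply_moves", "data": {"xyz": [[3.5,0,0],[7.5,0,0],[7.5,0,3],[7.5,0,6],[7.5,0,8],[7.5,0,8.5],[7.5,0,8.5],[7.5,0,8.5]], "delta_rot": [[0,0,0],[0,0,0],[0,0,0],[0,0,0],[0,0,0],[0,0,0],[0,0,0],[0,0,0]]}}

```text
clock: 27.97
ee_pos: [507.9, -126.5, 81.4]
tool_rot: [-2.263, -2.178, 0.0]
ft_force: [0.3, 0.2, 0.6]
width: 0.363
finger_force: 40.3
```

```bash
python3 - <<'E'
from h import *
o=manip.get_obs()
print(o["ee_pos"],delta(o,[*tr(-66,-65.6),49],down(TY)))
E
```

```text
[ 507.8509726  -126.5018559    81.41142496] (array([ 0.13, -0.04,  3.24]), array([-0.001, -0.   ,  0.003]))
```

{"op": "apply_moves", "data": {"xyz": [[0.1,0,0.7],[0.1,0,1.2],[0.1,0,1.7],[0.1,0,2.1],[0.1,0,2.4],[0.1,0,2.7],[0.1,0,2.7]], "delta_rot": [[0,0,0],[0,0,0],[0,0,0],[0,0,0],[0,0,0],[0,0,0],[0,0,0]]}}

```text
clock: 28.55
ee_pos: [508.1, -125.4, 54.3]
tool_rot: [-2.264, -2.176, -0.003]
ft_force: [-0.3, 4.9, 6.4]
width: 0.367
finger_force: 41.3
```

```bash
python3 - <<'E'
from h import *
o=manip.get_obs()
print(o["ee_pos"],o["ft_force"],delta(o,[*tr(-66,-65.6),49],down(TY)))
E
```

```text
[ 508.08983488 -125.36891715   54.28396147] [-0.26316127  4.92326975  6.44251551] (array([ 0.02, -0.06,  0.53]), array([ 0.   , -0.003,  0.002]))
```

{"op": "apply_moves", "data": {"xyz": [[0,0,0.2],[0,0,0.4],[0,0,0.6],[0,0,0.8],[0,0,0.8]], "delta_rot": [[0,0,0],[0,0,0],[0,0,0],[0,0,0],[0,0,0]]}}

```text
clock: 28.97
ee_pos: [508.7, -125.7, 49.7]
tool_rot: [2.265, 2.176, 0.005]
ft_force: [-7.2, 3.3, 30.4]
width: 0.366
finger_force: 44.7
```

{"op": "apply_moves", "data": {"xyz": [[0,0,-0.3],[0,0,-0.3],[0,0,-0.3],[0,0,-0.3],[0,0,-0.3]], "delta_rot": [[0,0,0],[0,0,0],[0,0,0],[0,0,0],[0,0,0]], "hand": 0.5}}

```text
clock: 29.38
ee_pos: [507.3, -126.2, 48.2]
tool_rot: [-2.264, -2.175, 0.002]
ft_force: [-0.5, 0.6, -0.4]
width: 0.5
finger_force: 0.0
```

{"op": "apply_moves", "data": {"xyz": [[0,0,-1],[0,0,-3],[0,0,-6],[0,0,-6],[0,0,-6]], "delta_rot": [[0,0,0],[0,0,0],[0,0,0],[0,0,0],[0,0,0]]}}

```text
clock: 29.8
ee_pos: [509.5, -126.7, 110.9]
tool_rot: [2.263, 2.175, 0.003]
ft_force: [0.1, -0.1, 0.7]
width: 0.495
finger_force: 0.0
```

{"op": "apply_moves", "data": {"xyz": [[0,0,0],[0,0,0],[0,0,0],[0,0,0],[0,0,0],[0,0,1],[0,0,2],[0,0,2]], "delta_rot": [[0,0,0],[0,0,0],[0,0,0],[0,0,0],[0,0,0],[0,0,0],[0,0,0],[0,0,0]], "hand": 1}}

```text
clock: 30.47
ee_pos: [505.8, -125.8, 86.2]
tool_rot: [-2.262, -2.173, 0.004]
ft_force: [0.5, -0.0, 0.2]
width: 0.0
finger_force: 0.0
```

```bash
python3 - <<'E'
from h import *
o=manip.get_obs()
print(o["ee_pos"],o["width"],o["ft_force"],delta(o,[*tr(-66,-65.6),63],down(TY)))
E
```

```text
[ 505.8341376  -125.76405822   86.22944653] 0.0001246479745119777 [ 0.51504145 -0.01702533  0.16686385] (array([0.06, 0.18, 2.32]), array([-0.005, -0.001,  0.002]))
```

{"op": "apply_moves", "data": {"xyz": [[0,0.1,0.8],[0,0.1,1.4],[0,0.1,1.8],[0,0.1,2.1],[0,0.1,2.3],[0,0.1,2.3]], "delta_rot": [[0,0,0],[0,0,0],[0,0,0],[0,0,0],[0,0,0],[0,0,0]]}}

```text
clock: 30.97
ee_pos: [508.4, -126.2, 65.4]
tool_rot: [-2.264, -2.175, 0.001]
ft_force: [0.5, -0.4, 0.5]
width: -0.002
finger_force: 0.0
```

{"op": "apply_moves", "data": {"xyz": [[0,0,0.2],[0,0,0.4],[0,0,0.4]], "delta_rot": [[0,0,0],[0,0,0],[0,0,0]]}}

```text
clock: 31.22
ee_pos: [509.0, -127.0, 63.1]
tool_rot: [2.265, 2.175, -0.002]
ft_force: [-2.1, -1.6, 7.5]
width: 0.001
finger_force: 3.7
```

{"op": "apply_moves", "data": {"xyz": [[0,0,0.1],[0,0,0.25],[0,0,0.25]], "delta_rot": [[0,0,0],[0,0,0],[0,0,0]]}}

```text
clock: 31.47
ee_pos: [509.0, -127.1, 62.9]
tool_rot: [2.264, 2.175, -0.001]
ft_force: [-7.9, -0.0, 26.0]
width: -0.0
finger_force: 12.9
```

{"op": "apply_moves", "data": {"xyz": [[0,0,-2],[0,0,-5],[0,0,-9],[0,0,-12],[0,0,-12],[0,0,-12]], "delta_rot": [[0,0,0],[0,0,0],[0,0,0],[0,0,0],[0,0,0],[0,0,0]]}}

```text
clock: 31.97
ee_pos: [510.7, -126.8, 181.8]
tool_rot: [2.263, 2.174, 0.004]
ft_force: [0.3, 0.7, -0.8]
width: 0.001
finger_force: 0.0
```

```bash
python3 - <<'E'
from h import *
o=manip.get_obs();p=manip.read_camera("wrist")
print(o["ee_pos"],o["width"],o["ft_force"]);print(tr(-65.5,84.5),delta(o,[*tr(-65.5,84.5),180],down(TY+np.pi/2)))
E
```

```text
[ 510.65637714 -126.80165691  181.78173955] 0.0012721467667107457 [ 0.25563379  0.71361235 -0.75827403]
[514.30571919  24.77567323] (array([15.16, -0.24,  0.16]), array([ 0.003,  0.004, -1.569]))
```

Token bottomed out (didn't move under 26 N). On to the knob: rotate −90° and move above it.

{"op": "apply_moves", "data": {"xyz": [[15.2,-0.2,0],[15.2,-0.2,0],[15.2,-0.2,0],[15.2,-0.2,0],[15.2,-0.2,0],[15.2,-0.2,0],[15.2,-0.2,0],[15.2,-0.2,0]], "delta_rot": [[0,0,-1.57],[0,0,-1.57],[0,0,-1.57],[0,0,-1.57],[0,0,-1.57],[0,0,-1.57],[0,0,-1.57],[0,0,-1.57]], "hand": 0.55}}

```text
clock: 32.68
ee_pos: [511.3, 26.0, 177.2]
tool_rot: [-0.932, -2.995, 0.002]
ft_force: [0.2, -0.6, -0.5]
width: 0.451
finger_force: 0.0
```

{"op": "apply_moves", "data": {"xyz": [[0,0,0],[0,0,0],[0,0,0],[0,0,0],[0,0,0],[0,0,0],[0,0,0]], "delta_rot": [[0,0,-0.57],[0,0,-0.57],[0,0,-0.57],[0,0,-0.57],[0,0,-0.57],[0,0,-0.57],[0,0,-0.57]]}}

```text
clock: 33.27
ee_pos: [511.8, 25.6, 177.8]
tool_rot: [-0.067, -3.137, -0.0]
ft_force: [0.0, -0.1, 0.3]
width: 0.451
finger_force: 0.0
```

```bash
python3 - <<'E'
from h import *
o,p=shot("w_knob");print(o["ee_pos"])
hsv=cv2.cvtColor(p["pixels"],cv2.COLOR_RGB2HSV);m=cv2.inRange(hsv,(0,150,120),(4,255,255))|cv2.inRange(hsv,(172,150,120),(180,255,255))
n,l,st,ce=cv2.connectedComponentsWithStats(m)
for i in range(1,n):
    if st[i,4]>150:print(st[i],ce[i].round(1),ray(p,*ce[i],78).round(1))
print(delta(o,[*tr(-65.5,84.5),72],down(TY+np.pi/2)))
E
```

```text
[511.7521154   25.61987288 177.83283165]
[307 224  18  66 967] [315.5 255.2] [512.  25.  78.]
(array([-0.3 , -0.07, 10.58]), array([ 0.   , -0.004, -0.001]))
```

View pics/w_knob.png

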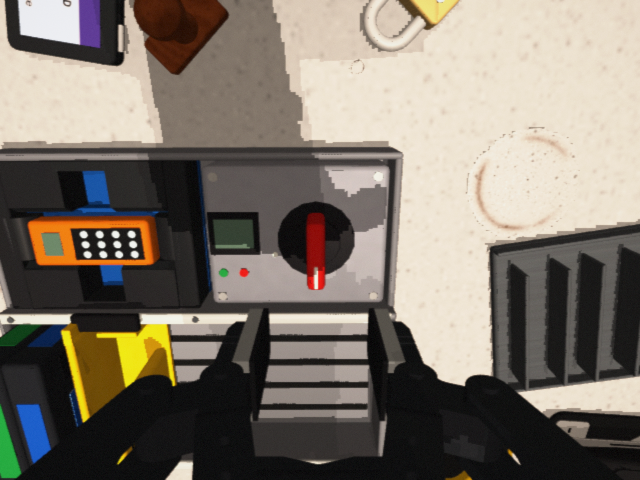

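{"op": "apply_moves", "data": {"xyz": [[0,0,4],[0,0,7],[0,0,9],[0,0,10],[0,0,10.5],[0,0,10.5],[0,0,10.5]], "delta_rot": [[0,0,0],[0,0,0],[0,0,0],[0,0,0],[0,0,0],[0,0,0],[0,0,0]]}}

```text
clock: 33.9
ee_pos: [513.5, 25.7, 75.1]
tool_rot: [0.065, 3.141, 0.001]
ft_force: [-0.3, 0.2, -0.3]
width: 0.453
finger_force: 0.0
```

{"op": "apply_moves", "data": {"xyz": [[0,0,0],[0,0,0],[0,0,0],[0,0,0],[0,0,0],[0,0,0],[0,0,0]], "delta_rot": [[0,0,0],[0,0,0],[0,0,0],[0,0,0],[0,0,0],[0,0,0],[0,0,0]], "hand": 1, "newtons": 40}}

```text
clock: 34.48
ee_pos: [513.9, 24.1, 75.9]
tool_rot: [0.066, 3.139, -0.005]
ft_force: [-0.1, -5.1, 4.6]
width: 0.119
finger_force: 42.0
```

```bash
python3 - <<'E'
from h import *
o=manip.get_obs();print(o["ee_pos"],o["torque"],o["q"].round(2))
E
```

```text
[513.92739471  24.07801702  75.87564349] [-0.91478086  0.0964491   0.03056334] [ 0.05  0.38 -0.46  0.73 -0.    0.09]
```

{"op": "apply_moves", "data": {"xyz": [[0,0,0],[0,0,0],[0,0,0],[0,0,0],[0,0,0],[0,0,0],[0,0,0],[0,0,0]], "delta_rot": [[0,0,0.12],[0,0,0.24],[0,0,0.36],[0,0,0.48],[0,0,0.6],[0,0,0.72],[0,0,0.84],[0,0,0.95]]}}

```text
clock: 35.15
ee_pos: [513.5, 23.3, 75.9]
tool_rot: [1.502, 2.755, -0.006]
ft_force: [-0.5, -8.9, 4.8]
width: 0.121
finger_force: 42.2
```

{"op": "apply_moves", "data": {"xyz": [[0,0,0],[0,0,0],[0,0,0],[0,0,0],[0,0,0],[0,0,0]], "delta_rot": [[0,0,0.08],[0,0,0.16],[0,0,0.22],[0,0,0.25],[0,0,0.25],[0,0,0.25]]}}

```text
clock: 35.65
ee_pos: [513.3, 23.1, 75.9]
tool_rot: [1.826, 2.552, -0.006]
ft_force: [-1.6, -7.4, 5.7]
width: 0.114
finger_force: 42.2
```

```bash
python3 - <<'E'
from h import *
o=manip.get_obs();y=Rn.from_rotvec(o["tool_rot"]).as_matrix()[:,1];print(o["ee_pos"],o["torque"],o["q"].round(3),np.arctan2(y[1],y[0])-np.pi/2)
E
```

```text
[513.32105726  23.13698013  75.86914376] [-1.45157648  0.28871663  0.05675559] [ 0.048  0.378 -0.456  0.736 -0.006  1.291] -1.242243244915213
```

{"op": "apply_moves", "data": {"xyz": [[0,0,0],[0,0,0],[0,0,0],[0,0,0],[0,0,0]], "delta_rot": [[0,0,0.03],[0,0,0.06],[0,0,0.08],[0,0,0.08],[0,0,0.08]]}}

```text
clock: 36.07
ee_pos: [513.3, 23.1, 75.9]
tool_rot: [1.923, 2.478, -0.006]
ft_force: [-2.2, -7.8, 5.5]
width: 0.118
finger_force: 47.6
```

```bash
python3 - <<'E'
from h import *
o=manip.get_obs();y=Rn.from_rotvec(o["tool_rot"]).as_matrix()[:,1];print(o["torque"],np.arctan2(y[1],y[0])-np.pi/2)
E
```

```text
[-1.62218842  0.33805096  0.88497523] -1.3199407680576085
```

At the stop (torque jumped 0.06→0.88 N m). Release fully open so the bar can spring back, and rise.

{"op": "apply_moves", "data": {"xyz": [[0,0,0],[0,0,0],[0,0,0],[0,0,0],[0,0,0],[0,0,0]], "delta_rot": [[0,0,0],[0,0,0],[0,0,0],[0,0,0],[0,0,0],[0,0,0]], "hand": 0.2}}

```text
clock: 36.57
ee_pos: [512.8, 25.9, 74.4]
tool_rot: [-1.926, -2.48, 0.0]
ft_force: [-0.6, 0.3, -0.5]
width: 0.798
finger_force: 0.0
```

{"op": "apply_moves", "data": {"xyz": [[0,0,-2],[0,0,-5],[0,0,-9],[0,0,-13],[0,0,-17],[0,0,-20],[0,0,-20],[0,0,-20]], "delta_rot": [[0,0,0],[0,0,0],[0,0,0],[0,0,0],[0,0,0],[0,0,0],[0,0,0],[0,0,0]]}}

```text
clock: 37.23
ee_pos: [514.4, 25.8, 276.4]
tool_rot: [1.925, 2.479, 0.005]
ft_force: [-0.1, 0.7, -0.4]
width: 0.797
finger_force: 0.0
```

```bash
python3 - <<'E'
from h import *
o,p=shot("side_end","side");o,p2=shot("w_end")
a=p["pixels"][200:350,270:470,::-1];a=cv2.resize(a,(400,300),interpolation=cv2.INTER_CUBIC)
b=cv2.resize(p2["pixels"][:,:,::-1],(400,300),interpolation=cv2.INTER_AREA);cv2.imwrite("pics/end.png",np.hstack([a,b]));print(o["ee_pos"])
E
```

```text
[513.16756244  25.75492548 274.54598319]
```

View pics/end.png

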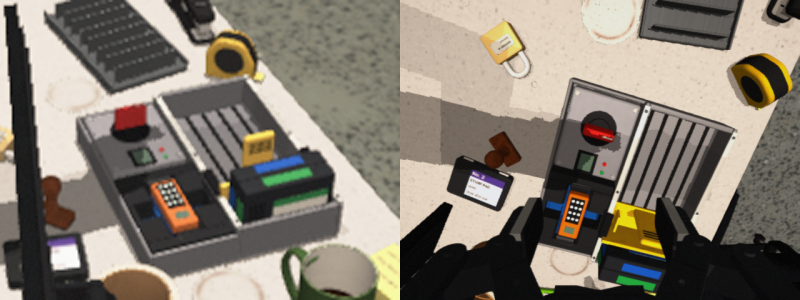

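```bash
python3 - <<'E'
from h import *
o,p=load("w_snug");c,s=np.cos(TY),np.sin(TY)
def L(u,v,z):
    d=ray(p,u,v,z)[:2]-TR;return [(c*d[0]+s*d[1]).round(1),(-s*d[0]+c*d[1]).round(1)]
print("green outer",L(170,160,94),L(188,320,94),"blue inner",L(258,160,94),L(261,320,94),"wall out",L(170,130,52),"plate",L(258,160,68),L(265,300,68))
E
```

```text
green outer [np.float64(2.3), np.float64(-129.2)] [np.float64(105.6), np.float64(-129.8)] blue inner [np.float64(2.4), np.float64(-78.9)] [np.float64(105.6), np.float64(-82.1)] wall out [np.float64(-11.7), np.float64(-142.0)] plate [np.float64(5.7), np.float64(-82.8)] [np.float64(104.3), np.float64(-82.6)]
```

Green's outer face lies at about −130 mm and the plate at −83 mm. For a snug row I'd expect −132 and −84 mm, so it is snug within measurement error. I'm handing in.

```bash
python3 -c "
from cell import manip
print(manip.close_job())"
```

```text
the job is handed in; nothing more can be done
None
```

The job is handed in at about 37 s of the 210 s: both cartridges (blue and green) stand snug against the end wall, the token is pressed home face up, and the red knob was turned to its stop and sprang back; the judge returned no verdict.

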